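# Stir the deburring media and close the tub

## Robot

A 7-joint arm with a two-finger parallel gripper is mounted at the origin on the work surface. World frame = base frame: x ahead of the robot, y to its left, z up, the work surface at z = 0. Lengths are in m, angles in rad, forces in N, time in s.
With the tool pointing down it reaches from about 0.375 to 0.925 m from the base axis. Payload 3.1 kg.
Tool frame: the origin (TCP) lies between the finger pads; the fingertips stand 25 mm ahead of it and the grasp point (between the pads) lies 6 mm ahead of it (ctrl.finger_overhang is the distance from the TCP to the fingertips, in m); z points along the fingers, y is the line along which they close (so a half turn about z gives the same grasp; the last joint's range is limited). The gripper opens to 85 mm and grips with 20 to 120 N. Pads are 22 mm wide; open, the fingers measure 114 mm over their backs; the gripper's body (76 mm by 85 mm) begins 54 mm behind the grasp point. The pads swing forward as they close: fully open they stand 13 mm farther back than shut.
Start: joints at [-1.394, 0.383, 0.044, 1.598, -0.018, 1.161, -0.05], TCP at [0.176, 0.626, 0.226] pointing down, gripper open.
Joint ranges: [-2.61, 2.61], [-0.41, 2.15], [-1.48, 1.57], [0, 2.5], [-1.57, 4.71], [0.05, 1.97], [-2.85, 2.85]. Speed limits (rad/s): [2.79, 2.79, 3.14, 3.14, 3.14, 3.14, 3.14].

## Interface

Orientations are given as a unit quaternion [x, y, z, w].
In Python, from workcell import telemetry, eyes, ctrl, spotter gives the robot as it stands.
- The arm moves only by the tool drive_tool, never from a script. Its argument "plan" is one flat list of numbers, 6 for each row, row after row: the shift along the tool's x, y, z scaled (see below), then the turn, a rotation vector about the tool's x, y, z scaled (see below). A call has 1 to 12 rows; each row shifts and turns the commanded pose from where the row before left it, along the tool's axes as they then stand; what a row does not reach is not made up. The controller multiplies each number of a shift by 25 mm and each number of a turn by 0.12 rad. A row lasts 1/10 s, in which the tool goes at most 50 mm and 8.59 degrees, less where a joint would pass 70% of its speed; a pose out of reach is approached as far as the arm can. A call with a number of a shift or a turn outside -1 to 1 is refused whole. A call with a gripper value outside its range is refused whole. "jaw" is the opening, from 0 (shut) to 1 (fully open), set as the call begins (left out, the last holds). The fingers move at their own pace and stop on an object; "squeeze" is the grip in N (left out, the last holds). Time passes only in rows, so rows that do not move let the fingers close. It gives the time, the measured TCP pose, the force, the opening and the grip force at its end, in the units of the state.
- telemetry.state(): the state, without advancing time (a new reading comes with each control period).
- eyes.capture(name): name is "scene" or "top" or "wrist"; returns (picture, depth): 480x640x3 uint8, red, green, blue; 480x640 float32, m along the optical axis (not along the pixel's ray), 0 where there is no reading.
- eyes.get_calibration(name): a dict with "fx", "fy", "cx", "cy" (pixels), "dist" ([k1, k2, p1, p2, k3] as OpenCV has them; the pictures are not rectified), "pose" (4x4, takes a point from camera to world coordinates); the wrist camera has in their place "mount" (4x4, takes a point from camera to tool coordinates, whose origin is the TCP and whose axes are the flange's). Camera axes: x right, y up, looking along -z (the intrinsics and any distortion apply to the point x, -y, -z); pixel columns grow to the right and rows downward; lengths in m; the calibration is good to about 2 mm. A picture is of the moment at which its call begins: read the wrist's pose just before it. get_calibration takes no time and is no camera call.
- ctrl.job_done(): hands the job in; it is judged then, once.
Trained networks look in the newest picture that a camera, given by its name, has taken for a name from the list of things; names that differ only in an ending like _2 or _b are one class to them, and where a whole thing is asked for, a point or a joint stands for the part that bears it (a point fixed in the world has none). Each returns a list of dicts, best first, with "conf" (0 to 1); they miss things now and then, are a little off and sometimes report something else, mostly with a low value. They report only what shows in the picture. A call takes as long as a camera call. They do not tell look-alikes from the thing itself.
- spotter.search_frame(query, camera): "position" ([column, row] in pixels, amid what is visible of it).
The state is a dict: "t": time; "joint_pos": joint angles; "joint_velocities": joint speeds; "joint_efforts": joint torques, N m; "eef_pos": TCP position; "tool_rot": TCP orientation; "contact_force": force on the tool from outside, world axes, zero at the start; "torque": the same for the moment, N m; "finger_gap": finger opening in m; "grip_force": force on a finger pad.
Only numpy, scipy, OpenCV 4.12 (cv2) and the standard library are available. Lean on these libraries where they do the work, as an engineer would, in place of code of your own. Each camera call takes 0.05 s, during which the arm holds its last target. There are 200 camera calls.

## Task

Take the stirring rod from its holder and stir up the ceramic beads that have settled to one side of the steel tub: lower it upright into the free side of the tub until its end is just clear of the tub's floor, and sweep it about half way out to the wall through at least two full anticlockwise turns (seen from above), keeping every bead in the tub. Stand the rod back in its holder, then close the tub with its cap: pinch the two tabs together, set the cap centred and flat on the rim, and let the tabs spring out so that it latches under the lip. Leave the other things on the bench where they are.

Things in the scene. Friction and masses are not known exactly. Their poses are not given: they have to be found in the camera images.
- tub: Round open steel tub fixed to the bench, 128 mm outside diameter, 80 mm high, two wire ears reaching 89 mm from its axis. Origin: centre of the underside, z up. Inner floor 5 mm up; inside radius 60 mm. An inward lip, 75 to 80 mm up, narrows the mouth to radius 50 mm. Seven loose beads lie on the floor in one layer, settled to one side.
- holder: Plain grey steel upright tube on a round foot, fixed to the bench: foot 76 mm diameter, tube 36 mm outside and 26 mm inside diameter, rim 70 mm up, inner floor 6 mm up. Origin at the centre of its underside, z up. The stirring rod stands in it.
- rod: The stirring rod, standing upright in the holder, 180 mm long, about 0.12 kg: bare aluminium round bar 14 mm diameter for its lower 125 mm, then a square wooden handle 20 x 20 mm, 60 mm long, to the top. Origin at the centre of its lower end; z along the rod to the handle; the handle's flat sides face its x and y axes.
- rod_grip (a point): Middle of the rod's wooden handle, on its axis, 150 mm above the lower end (30 mm below the top). Axes as the rod's.
- rod_tip (a point): Centre of the rod's lower end.
- cap_grip (a point): Point to grip the loose cap: midway between its two black upright finger tabs, 24 mm above the top of its disc, 29 mm above the disc's underside. y axis runs from tab to tab, z up. The tabs' outer faces are 52 mm apart (30 mm when pinched fully in); each tab is 24 mm wide along x, 6 mm thick, from 20 to 57 mm above the cap's lowest point.
- cap_seat (a point): Centre of the underside of the cap's disc, which rests on the tub's rim when the cap is fitted (then 80 mm above the tub's origin).
- cap: The tub's cap: aluminium disc 126 mm diameter, 5 mm thick, 0.18 kg. Under it two fixed feet (within radius 44 mm) and, on its y axis, two latch toes 16 mm wide, 5.5 mm thick that move with the tabs. Feet and toes reach 13 mm below the disc; it stands on them on the bench at the start. Origin: on its axis at its lowest point; axes as cap_grip.
- tab_a (a joint): Tab and toe at the cap's +y side: 0 sprung fully out (toe reaches radius 56 mm, catches on or under the tub's lip), 0.011 m pinched fully in (toe at radius 45 mm, passes the tub's mouth). Spring force 1.8 N when out, 5.1 N when fully in.
- tab_b (a joint): The same for the tab at the cap's -y side.
- bead0_center (a point): Centre of a polished white ceramic bead, a short cylinder 17 mm diameter and 13 mm high, 11 g, loose on the tub's floor.
- bead1_center (a point): Centre of a polished white ceramic bead, a ball 18 mm diameter, 11 g, loose on the tub's floor.
- bead2_center (a point): Centre of a polished white ceramic bead, a short cylinder 17 mm diameter and 13 mm high, 11 g, loose on the tub's floor.
- bead3_center (a point): Centre of a polished white ceramic bead, a ball 18 mm diameter, 11 g, loose on the tub's floor.
- bead4_center (a point): Centre of a polished white ceramic bead, a short cylinder 17 mm diameter and 13 mm high, 11 g, loose on the tub's floor.
- bead5_center (a point): Centre of a polished white ceramic bead, a ball 18 mm diameter, 11 g, loose on the tub's floor.
- bead6_center (a point): Centre of a polished white ceramic bead, a short cylinder 17 mm diameter and 13 mm high, 11 g, loose on the tub's floor.
- wrench: Bystander: steel wrench lying on the bench nearer the robot, 170 mm long. Origin at its middle, on the bench.
- hammer: Bystander: hammer lying beyond the tub, 270 mm long. Origin about its middle, on the bench.
- offcut: Bystander: steel offcut block 50 x 75 x 25 mm beyond the tub. Origin under its centre.
- spraycan: Bystander: grey can 60 mm diameter, 170 mm high, beyond the tub at the left. Origin under its centre.
Things that resemble listed ones, but are neither listed nor needed, are in the scene too. Leave any orange or turquoise look-alike of the cap alone.

How it is judged:
On the way, in this order (a step that is already met when the one before it is completed fails the run):
1. rod's end low among the beads at the tub's +x side, 14 mm or more off its axis (x of rod_tip in the frame of tub above 0.014 m and y of rod_tip in the frame of tub between -0.014 and 0.014 m and z of rod_tip in the frame of tub below 0.02 m and horizontal distance between rod_tip and tub below 0.06 m and angle between rod's own z axis and vertical below 0.6 rad).
2. stirred on to its +y side (y of rod_tip in the frame of tub above 0.014 m and x of rod_tip in the frame of tub between -0.014 and 0.014 m and z of rod_tip in the frame of tub below 0.02 m and horizontal distance between rod_tip and tub below 0.06 m and angle between rod's own z axis and vertical below 0.6 rad).
3. on to its -x side (x of rod_tip in the frame of tub below -0.014 m and y of rod_tip in the frame of tub between -0.014 and 0.014 m and z of rod_tip in the frame of tub below 0.02 m and horizontal distance between rod_tip and tub below 0.06 m and angle between rod's own z axis and vertical below 0.6 rad).
4. on to its -y side (y of rod_tip in the frame of tub below -0.014 m and x of rod_tip in the frame of tub between -0.014 and 0.014 m and z of rod_tip in the frame of tub below 0.02 m and horizontal distance between rod_tip and tub below 0.06 m and angle between rod's own z axis and vertical below 0.6 rad).
5. and back round to its +x side (all of step 1).
At the end, for the whole second after the job is handed in: All beads in the tub, one of each of three groups over 6 mm from its start. Rod at rest in holder: end within 12 mm of its axis, under 12 mm up, lean under 0.25 rad. Cap at rest on tub: within 6 mm of centre, disc underside 77 to 82.5 mm up, tilt under 0.05 rad, tabs within 4 mm of fully out (horizontal distance between each of bead0_center, bead1_center, bead2_center, bead3_center, bead4_center, bead5_center, bead6_center and tub below 0.062 m and z of each of bead0_center, bead1_center, bead2_center, bead3_center, bead4_center, bead5_center, bead6_center in the frame of tub below 0.06 m and distance of any of bead0_center, bead4_center from where it was at the start of the episode above 0.006 m and distance of any of bead2_center, bead5_center from where it was at the start of the episode above 0.006 m and distance of any of bead3_center, bead6_center, bead1_center from where it was at the start of the episode above 0.006 m and horizontal distance between rod_tip and holder below 0.012 m and z of rod_tip in the frame of holder below 0.012 m and angle between rod's own z axis and vertical below 0.25 rad and linear speed of each of rod, cap below 0.03 m/s and horizontal distance between cap_seat and tub below 0.006 m and z of cap_seat in the frame of tub between 0.077 and 0.0825 m and angle between cap_seat's own z axis and vertical below 0.05 rad and value of joint each of tab_a, tab_b below 0.004 m); the robot touches nothing.
It fails at once if a bead leaves the tub (horizontal distance between any of bead0_center, bead1_center, bead2_center, bead3_center, bead4_center, bead5_center, bead6_center and tub above 0.068 m).
It fails at once if a bystander (wrench, hammer, offcut or can) is moved more than 30 mm (distance of any of wrench, hammer, offcut, spraycan from where it was at the start of the episode above 0.03 m).
It also fails if it takes over 72 s, if anything falls off the work surface, if the arm or the gripper's body presses on something with over 40 N, if the wrist force passes 120 N, or if a joint passes its speed limit or range.

## Working session

There is one attempt and no reset: what is moved stays moved. The work goes in short steps, Python scripts to look and compute and a tool call to move; the robot and the scene stay as the last step left them, time stands still between calls to the robot, and variables do not carry over. Pictures are saved under pics/ and viewed, at most 10 in all, crops included, and the job is handed in when it is done.

Besides the shell and the picture viewer there is one more tool, called after "Call:" by a JSON object that holds its "api" and its "payload", one argument or row to a line. drive_tool: Moves the arm, as the interface text tells. Its arguments: {"type":"object","properties":{"plan":{"type":"array","items":{"type":"number","minimum":-1,"maximum":1}},"jaw":{"type":"number"},"squeeze":{"type":"number"}},"required":["plan"]}

```bash
mkdir -p pics; cat > h.py <<'E'
import numpy as np, cv2
from workcell import telemetry, eyes, ctrl, spotter
from scipy.spatial.transform import Rotation as R
def pose(name, st=None):
    c=eyes.get_calibration(name)
    if 'pose' in c: return c,np.array(c['pose'])
    T=np.eye(4); T[:3,:3]=R.from_quat(st['tool_rot']).as_matrix(); T[:3,3]=st['eef_pos']
    return c,T@np.array(c['mount'])
def rays(c,uv):
    K=np.array([[c['fx'],0,c['cx']],[0,c['fy'],c['cy']],[0,0,1]])
    p=cv2.undistortPoints(np.array(uv,float).reshape(-1,1,2),K,np.array(c['dist'])).reshape(-1,2)
    return np.c_[p[:,0],-p[:,1],-np.ones(len(p))]
def to_world(c,T,uv,d):
    return (rays(c,uv)*np.array(d).reshape(-1,1))@T[:3,:3].T+T[:3,3]
def on_plane(c,T,uv,z):
    r=rays(c,uv)@T[:3,:3].T
    return T[:3,3]+r*((z-T[2,3])/r[:,2:])
def cloud(c,T,d):
    v,u=np.mgrid[0:480,0:640]
    P=to_world(c,T,np.c_[u.ravel(),v.ravel()],d.ravel()).reshape(480,640,3)
    P[d==0]=np.nan
    return P
E
python3 - <<'E'
from h import *
st=telemetry.state(); print(st['t'],st['eef_pos'],st['tool_rot'],st['finger_gap'],ctrl.finger_overhang)
for n in ('top','scene'):
    im,d=eyes.capture(n); cv2.imwrite(f'pics/{n}0.png',im[...,::-1]); np.savez(f'{n}0.npz',im=im,d=d)
    c,T=pose(n); print(n,c['fx'],T.round(3).tolist())
    for q in ('tub','holder','rod','cap','bead0_center','wrench'):
        for r in spotter.search_frame(q,n)[:4]:
            u,v=r['position']; z=d[int(v),int(u)]
            print(q,round(r['conf'],2),np.round(r['position'],0),to_world(c,T,[[u,v]],[z]).round(3)[0])
E
```

```text
0.0 [0.17608697 0.62467081 0.22476726] [ 1.36899789e-01  9.90583981e-01 -1.34429660e-03 -1.28466829e-04] 0.08528763867189532 0.025
top 580.3133667287917 [[-0.003, 0.981, -0.196, 0.363], [-1.0, -0.009, -0.027, 0.04], [-0.028, 0.196, 0.98, 1.079], [0.0, 0.0, 0.0, 1.0]]
tub 0.7 [363. 245.] [ 0.569 -0.02   0.006]
tub 0.32 [297. 176.] [0.701 0.102 0.025]
holder 0.87 [484. 300.] [ 0.462 -0.23   0.042]
rod 0.92 [511. 288.] [ 0.466 -0.235  0.183]
cap 0.74 [240. 275.] [0.513 0.209 0.016]
cap 0.64 [344. 372.] [0.338 0.019 0.023]
cap 0.62 [143. 306.] [0.457 0.384 0.021]
bead0_center 0.45 [356. 239.] [ 0.579 -0.007  0.019]
wrench 0.74 [270. 377.] [0.329 0.152 0.009]
wrench 0.33 [239. 275.] [0.512 0.21  0.025]
scene 446.16870362796163 [[-0.793, -0.44, 0.42, 0.954], [0.609, -0.585, 0.536, 0.538], [0.01, 0.681, 0.732, 0.762], [0.0, 0.0, 0.0, 1.0]]
tub 0.66 [303. 242.] [ 0.538 -0.029  0.003]
tub 0.23 [274. 142.] [ 0.473 -0.232  0.14 ]
holder 0.82 [274. 177.] [ 0.481 -0.232  0.034]
rod 0.54 [273. 139.] [ 0.474 -0.234  0.147]
cap 0.95 [459. 279.] [0.368 0.28  0.045]
cap 0.81 [377. 217.] [0.358 0.026 0.021]
cap 0.67 [384. 303.] [0.518 0.218 0.021]
cap 0.56 [467. 351.] [0.468 0.394 0.019]
bead0_center 0.32 [384. 304.] [0.517 0.218 0.016]
wrench 0.82 [419. 252.] [0.351 0.159 0.008]
```

View pics/top0.png

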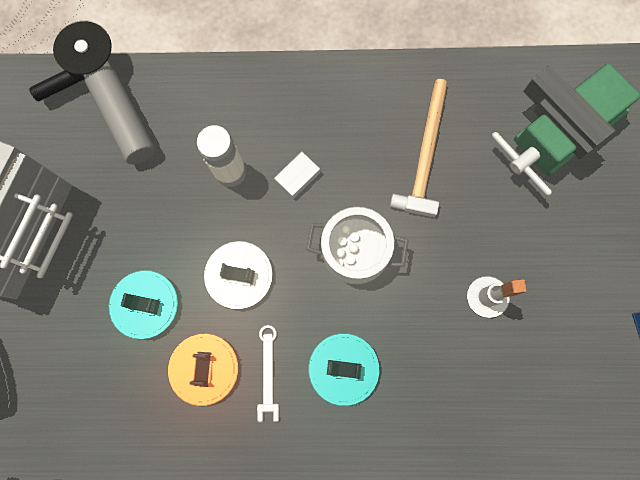

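View pics/scene0.png

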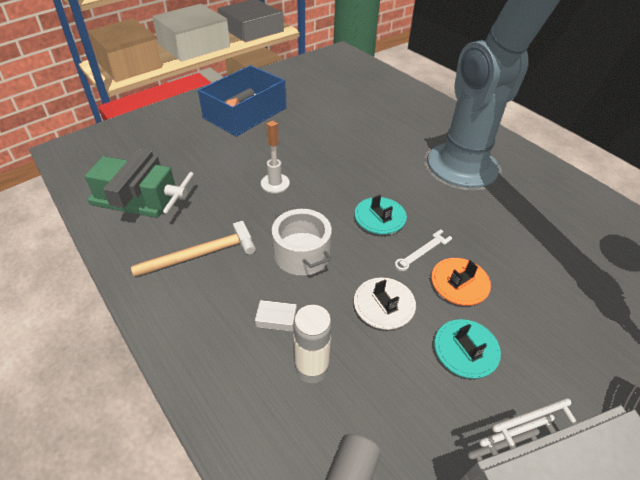

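The scene shows the following:

- **Cap candidates in the top view:** bare aluminium disc (238,275), orange (203,370), turquoise (143,305) and turquoise (344,370). The bare aluminium one at (238,275) is the cap.
- **Rod and holder:** the rod's brown handle is at (513,287), in the grey holder at (488,297). There is only one.
- **Tub:** centre at (358,243), with the beads to its left around (348,248) and the free floor on its right.

Next I'll fit the geometry from the depth image.

```bash
cat > m1.py <<'E'
from h import *
def circ(p):
    A=np.c_[2*p,np.ones(len(p))]; s=np.linalg.lstsq(A,(p**2).sum(1),rcond=None)[0]
    return s[:2].round(4),round(float(np.sqrt(s[2]+s[0]**2+s[1]**2)),4)
for n in ('top','scene'):
    f=np.load(n+'0.npz'); im,d=f['im'],f['d']; c,T=pose(n); P=cloud(c,T,d); X=P.reshape(-1,3); C=im.reshape(-1,3).astype(int)
    sel=lambda cx,cy,r,z0,z1: (np.hypot(X[:,0]-cx,X[:,1]-cy)<r)&(X[:,2]>z0)&(X[:,2]<z1)
    print(n,'bench',np.nanmedian(X[sel(.5,-.1,.05,-.02,.02)][:,2]))
    m=sel(.57,-.02,.075,.07,.09); r=X[m]; print('tub rim',len(r),circ(r[:,:2]),np.median(r[:,2]),'bbox',((r[:,:2].min(0)+r[:,:2].max(0))/2).round(4))
    m=sel(.465,-.23,.04,.055,.08); r=X[m]; print('holder rim',len(r),r.mean(0).round(3))
    m=sel(.465,-.23,.05,.004,.02); r=X[m]; print('holder foot',len(r),r[:,:2].min(0).round(3),r[:,:2].max(0).round(3),np.median(r[:,2]))
    m=sel(.465,-.235,.04,.16,.2); r=X[m]; print('handle',len(r),r.min(0).round(3),r.max(0).round(3))
    t=X[m&(X[:,2]>r[:,2].max()-.006)]; 
    if len(t): print(' top',len(t),t.mean(0).round(4),cv2.minAreaRect((t[:,:2]*1000).astype(np.float32)))
    m=sel(.513,.21,.075,.013,.025)&(C.min(1)>150); r=X[m]; print('cap disc',len(r),np.median(r[:,2]),cv2.minEnclosingCircle((r[:,:2]*1000).astype(np.float32)))
    m=sel(.513,.21,.045,.03,.08); r=X[m]; print('tabs',len(r),r.mean(0).round(4),r.max(0),cv2.minAreaRect((r[:,:2]*1000).astype(np.float32)))
    m=sel(.569,-.02,.06,-.01,.03); print('floor pts', np.percentile(X[m][:,2],[5,50,95]).round(4))
    u=X[m&(X[:,2]>.012)]; print(' beads mean',u.mean(0).round(3))
E
python3 m1.py; python3 - <<'E'
import cv2
a=cv2.imread('pics/top0.png')
t=cv2.resize(a[195:345,190:420],None,fx=3.4,fy=3.4,interpolation=cv2.INTER_CUBIC)
cv2.imwrite('pics/crop1.png',t)
E
```

```text
top bench 0.0004066044378590039
tub rim 1489 (array([ 0.5606, -0.0075]), 0.0566) 0.08014611338169153 bbox [ 0.5609 -0.0085]
holder rim 210 [ 0.47  -0.239  0.068]
holder foot 840 [ 0.417 -0.28 ] [ 0.508 -0.184] 0.006811018752265863
handle 261 [ 0.459 -0.256  0.16 ] [ 0.481 -0.234  0.19 ]
 top 170 [ 0.4697 -0.2452  0.1866] ((469.6727294921875, -245.0685577392578), (19.965919494628906, 21.65547752380371), 5.917468070983887)
cap disc 3013 0.018917577958383447 ((513.7677001953125, 212.04473876953125), 62.993995666503906)
tabs 163 [0.5124 0.2115 0.0507] [0.5293547  0.23826901 0.06165177] ((513.1507568359375, 211.5020751953125), (52.20319366455078, 24.076215744018555), 78.9902572631836)
floor pts [0.0024 0.0062 0.0215]
 beads mean [0.574 0.005 0.019]
scene bench 0.0012645357406865232
tub rim 841 (array([ 0.5631, -0.0042]), 0.0571) 0.08009913132589797 bbox [ 0.5613 -0.0069]
holder rim 142 [ 0.476 -0.238  0.067]
holder foot 309 [ 0.426 -0.277] [ 0.51  -0.193] 0.007076470788498268
handle 128 [ 0.459 -0.251  0.16 ] [ 0.481 -0.229  0.189]
 top 48 [ 0.4709 -0.2411  0.186 ] ((470.17425537109375, -241.69573974609375), (18.954994201660156, 19.969554901123047), 14.799457550048828)
cap disc 2012 0.019040762529554056 ((513.92626953125, 214.9405975341797), 64.25613403320312)
tabs 228 [0.5155 0.2161 0.0472] [0.53099511 0.24412529 0.05980419] ((513.8150024414062, 215.26026916503906), (55.40353012084961, 26.13956642150879), 79.2554931640625)
floor pts [0.0001 0.0065 0.026 ]
 beads mean [ 0.556 -0.049  0.021]
```

View pics/crop1.png

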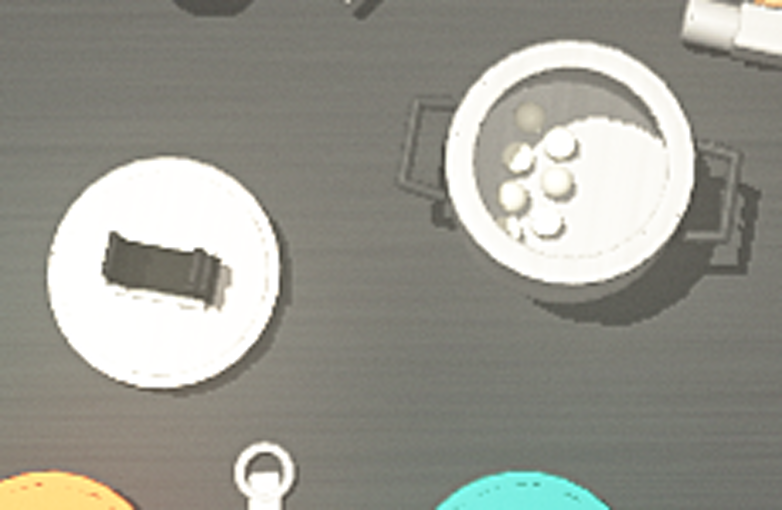

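The crop confirms the choice. The bare aluminium disc has its tabs centred near (160,268) in the crop, and the beads sit in the tub's left half, around (530,180). I'll move over the cap and then the tub, measuring with the wrist camera on the way to the rod.

Call:
{"api": "drive_tool", "payload": {
  "plan": [-0.97,-0.68,-0.17,0,0,0,-0.97,-0.68,-0.17,0,0,0,-0.97,-0.68,-0.17,0,0,0,-0.97,-0.68,-0.17,0,0,0,-0.97,-0.68,-0.17,0,0,0,-0.97,-0.68,-0.17,0,0,0,-0.97,-0.68,-0.17,0,0,0,-0.97,-0.68,-0.17,0,0,0,-0.97,-0.68,-0.17,0,0,0],
  "jaw": 1
}}

```text
t: 1.6
eef_pos: [0.3456, 0.4182, 0.2648]
tool_rot: [0.137, 0.991, 0.0, 0.0]
contact_force: [-0.4, 0.3, -0.7]
finger_gap: 0.0856
grip_force: 0.0
```

Call:
{"api": "drive_tool", "payload": {
  "plan": [-0.97,-0.68,-0.17,0,0,0,-0.97,-0.68,-0.17,0,0,0,-0.97,-0.68,-0.17,0,0,0,-0.97,-0.68,-0.17,0,0,0,-0.97,-0.68,-0.17,0,0,0,-0.97,-0.68,-0.17,0,0,0,-0.97,-0.68,-0.17,0,0,0,-0.97,-0.68,-0.17,0,0,0,-0.97,-0.68,-0.17,0,0,0,0,0,0,0,0,0]
}}

```text
t: 2.6
eef_pos: [0.517, 0.2071, 0.3039]
tool_rot: [0.141, 0.99, -0.001, 0.002]
contact_force: [0.4, -0.5, -0.1]
finger_gap: 0.0859
grip_force: 0.0
```

```bash
cat >> h.py <<'E'
def circ(p):
    from scipy.optimize import least_squares
    f=lambda s: np.hypot(p[:,0]-s[0],p[:,1]-s[1])-s[2]
    s=least_squares(f,[*p.mean(0),.05],loss='soft_l1',f_scale=.001).x
    return s.round(4)
def wshot(name):
    st=telemetry.state(); im,d=eyes.capture('wrist'); c,T=pose('wrist',st)
    cv2.imwrite(f'pics/{name}.png',im[...,::-1]); P=cloud(c,T,d); np.savez(name,im=im,d=d,P=P,T=T)
    print('t',st['t'],'eef',np.round(st['eef_pos'],4),'q',np.round(st['tool_rot'],4),'cam',T[:3,3].round(3),'F',np.round(st['contact_force'],1))
    return im,P,st,c,T
def outer(p,c0,r0,r1):
    "points farthest from c0 in each angular bin"
    a=np.arctan2(p[:,1]-c0[1],p[:,0]-c0[0]); r=np.hypot(*(p-c0).T); o=[]
    for b in np.linspace(-np.pi,np.pi,73)[:-1]:
        k=(a>=b)&(a<b+np.pi/36)&(r<r1)&(r>r0)
        if k.any(): o.append(p[k][r[k].argmax()])
    return np.array(o)
def plan(pos,yaw,n):
    "rows to bring tool y (finger line) to angle yaw deg with tool pointing down"
    st=telemetry.state(); M=R.from_quat(st['tool_rot']).as_matrix(); N=None
    y=np.array([np.cos(np.radians(yaw)),np.sin(np.radians(yaw)),0]); z=np.array([0,0,-1.]); N=np.c_[np.cross(y,z),y,z]
    rv=R.from_matrix(M.T@N).as_rotvec()
    d=(np.array(pos)-st['eef_pos'])
    print('total tool-shift units',(M.T@d/.025).round(2),'rotvec units',(rv/.12).round(2))
    for k in range(n):
        Mk=M@R.from_rotvec(rv*k/n).as_matrix(); print((Mk.T@d/n/.025).round(2),(rv/n/.12).round(3))
E
python3 - <<'E'
from h import *
print({k:np.round(v,3).tolist() for k,v in eyes.get_calibration('wrist').items()})
im,P,st,c,T=wshot('w1')
X=P.reshape(-1,3); X=X[~np.isnan(X[:,0])]
print(X.min(0),X.max(0))
k=(X[:,2]>.012)&(X[:,2]<.026)&(np.hypot(X[:,0]-.514,X[:,1]-.213)<.08); o=outer(X[k][:,:2],[.514,.213],.05,.075)
print('disc',k.sum(),np.median(X[k][:,2]),circ(o),len(o))
k=(X[:,2]>.045)&(X[:,2]<.08)&(np.hypot(X[:,0]-.514,X[:,1]-.213)<.05); r=X[k]
print('tabs',len(r),r.mean(0),r.max(0),cv2.minAreaRect((r[:,:2]*1000).astype(np.float32)))
E
```

```text
{'fx': 388.344, 'fy': 388.344, 'cx': 321.625, 'cy': 237.395, 'dist': [-0.06, 0.0, 0.0, 0.0, 0.0], 'mount': [[-0.0, 0.964, 0.267, 0.067], [1.0, 0.0, 0.001, -0.0], [0.001, 0.267, -0.964, -0.148], [0.0, 0.0, 0.0, 1.0]]}
t 2.6 eef [0.517  0.2071 0.3039] q [ 1.415e-01  9.899e-01 -5.000e-04  1.900e-03] cam [0.452 0.226 0.452] F [ 0.4 -0.5 -0.1]
[ 0.21453888 -0.32553499 -0.76121742] [2.0800646  0.84773459 0.41021027]
disc 9414 0.019354378615036028 [0.5133 0.2122 0.0627] 72
tabs 316 [0.51283968 0.21247091 0.05610225] [0.52940797 0.24027229 0.05979088] ((513.2224731445312, 212.19142150878906), (53.453636169433594, 23.437063217163086), 78.99583435058594)
```

Call:
{"api": "drive_tool", "payload": {
  "plan": [-0.37,-0.91,0,0,0,0,-0.37,-0.91,0,0,0,0,-0.37,-0.91,0,0,0,0,-0.37,-0.91,0,0,0,0,-0.37,-0.91,0,0,0,0,-0.37,-0.91,0,0,0,0,-0.37,-0.91,0,0,0,0,-0.37,-0.91,0,0,0,0,-0.37,-0.91,0,0,0,0,0,0,0,0,0,0]
}}

```text
t: 3.65
eef_pos: [0.5378, -0.0105, 0.3028]
tool_rot: [0.14, 0.99, -0.001, 0.0]
contact_force: [-0.1, -0.3, -0.3]
finger_gap: 0.0855
grip_force: 0.0
```

```bash
python3 - <<'E'
from h import *
im,P,st,c,T=wshot('w2')
X=P.reshape(-1,3); X=X[~np.isnan(X[:,0])]
c0=np.array([.561,-.008])
k=(X[:,2]>.074)&(X[:,2]<.086)&(np.hypot(*(X[:,:2]-c0).T)<.08); r=X[k]
o=outer(r[:,:2],c0,.057,.072); print('tub outer',len(r),np.median(r[:,2]),circ(o),len(o))
a=np.arctan2(*(r[:,:2]-c0).T[::-1])
q=-(outer(-(r[:,:2]-c0),[0,0],.04,.07)) 
rr=np.hypot(*(r[:,:2]-c0).T); inn=[r[(a>=b)&(a<b+.087)][rr[(a>=b)&(a<b+.087)].argmin(),:2] for b in np.arange(-3.1,3.05,.087) if ((a>=b)&(a<b+.087)).any()]
print('tub inner',circ(np.array(inn)))
k=(X[:,2]<.05)&(np.hypot(*(X[:,:2]-c0).T)<.05)&(X[:,2]>.0); print('floor',np.percentile(X[k][:,2],[10,30,50,70,90]).round(4))
b=X[k&(X[:,2]>.013)]; print('beads',b.min(0),b.max(0),b.mean(0))
for b0 in (-.03,-.02,-.01,0,.01,.02): print(b0,(b[:,1]-c0[1]<b0).mean().round(2),end=' ')
plan([.4697,-.243,.30],96,10)
E
```

```text
t 3.65 eef [ 0.5378 -0.0105  0.3028] q [ 1.396e-01  9.902e-01 -6.000e-04  2.000e-04] cam [0.473 0.008 0.451] F [-0.1 -0.3 -0.3]
tub outer 5128 0.080352539128356 [ 0.561  -0.0067  0.0637] 72
tub inner [ 0.5611 -0.0068  0.0498]
floor [0.0045 0.0052 0.0058 0.0066 0.0191]
beads [ 0.52789625 -0.01189756  0.01319154] [0.60638131 0.03410162 0.02519844] [0.56443316 0.0105774  0.01912504]
-0.03 0.0 -0.02 0.0 -0.01 0.0 0 0.05 0.01 0.3 0.02 0.52 total tool-shift units [ 0.04 -9.8   0.1 ] rotvec units [ 0.   -0.   -3.18]
[ 0.   -0.98  0.01] [ 0.    -0.    -0.318]
[ 0.04 -0.98  0.01] [ 0.    -0.    -0.318]
[ 0.08 -0.98  0.01] [ 0.    -0.    -0.318]
[ 0.12 -0.97  0.01] [ 0.    -0.    -0.318]
[ 0.15 -0.97  0.01] [ 0.    -0.    -0.318]
[ 0.19 -0.96  0.01] [ 0.    -0.    -0.318]
[ 0.23 -0.95  0.01] [ 0.    -0.    -0.318]
[ 0.26 -0.94  0.01] [ 0.    -0.    -0.318]
[ 0.3  -0.93  0.01] [ 0.    -0.    -0.318]
[ 0.33 -0.92  0.01] [ 0.    -0.    -0.318]
```

View pics/w2.png

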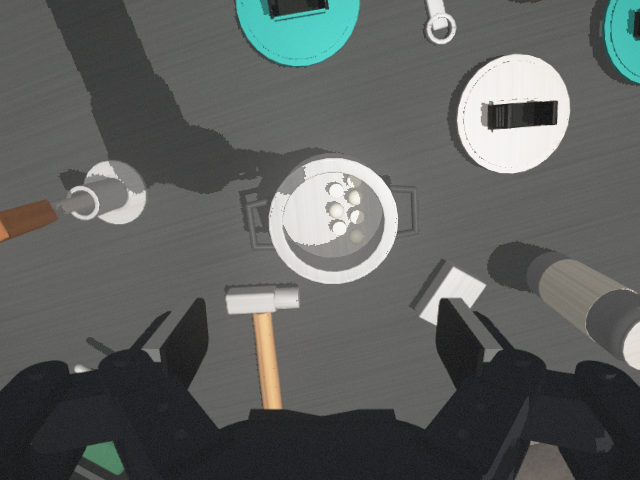

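The wrist picture shows all seven beads on one side of the tub, around (345,208), with the floor free on the other side, around (310,215). The rod leans out of the holder at (105,195). Moving over the rod.

Call:
{"api": "drive_tool", "payload": {
  "plan": [0,-0.98,0,0,0,-0.32,0.04,-0.98,0,0,0,-0.32,0.08,-0.98,0,0,0,-0.32,0.12,-0.97,0,0,0,-0.32,0.15,-0.97,0,0,0,-0.32,0.19,-0.96,0,0,0,-0.32,0.23,-0.95,0,0,0,-0.32,0.26,-0.94,0,0,0,-0.32,0.3,-0.93,0,0,0,-0.32,0.33,-0.92,0,0,0,-0.3,0,0,0,0,0,0]
}}

```text
t: 4.8
eef_pos: [0.47, -0.2442, 0.3028]
tool_rot: [-0.052, 0.999, -0.0, -0.0]
contact_force: [-0.0, -0.6, -0.4]
finger_gap: 0.0854
grip_force: 0.0
```

```bash
python3 - <<'E'
from h import *
im,P,st,c,T=wshot('w3')
X=P.reshape(-1,3); C=im.reshape(-1,3); 
brown=(C[:,0].astype(int)-C[:,2]>40)
near=np.hypot(X[:,0]-.468,X[:,1]+.242)<.05
r=X[brown&near&(X[:,2]>.1)]; print('handle',len(r),r.min(0).round(4),r.max(0).round(4))
zt=np.percentile(r[:,2],98); t=r[r[:,2]>zt-.004]; print('top',len(t),t.mean(0).round(4),cv2.minAreaRect((t[:,:2]*1000).astype(np.float32)))
for z in (.13,.14,.15,.16,.17,.18):
    q=r[abs(r[:,2]-z)<.003]; 
    if len(q): print(z,len(q),q.min(0).round(4)[:2],q.max(0).round(4)[:2])
k=near&(X[:,2]>.063)&(X[:,2]<.073)&~brown; o=outer(X[k][:,:2],X[k][:,:2].mean(0),.01,.024); print('holder rim',k.sum(),np.median(X[k][:,2]),circ(o),len(o),X[k].min(0),X[k].max(0))
k=near&(X[:,2]>.003)&(X[:,2]<.012); o=outer(X[k][:,:2],np.array([.466,-.233]),.03,.042); print('foot',k.sum(),np.median(X[k][:,2]),circ(o),len(o))
E
```

```text
t 4.8 eef [ 0.47   -0.2442  0.3028] q [-5.180e-02  9.987e-01 -4.000e-04 -1.000e-04] cam [ 0.403 -0.252  0.451] F [-0.  -0.6 -0.4]
handle 1083 [ 0.4594 -0.2567  0.1286] [ 0.4804 -0.236   0.1884]
top 755 [ 0.4698 -0.2464  0.1863] ((470.09002685546875, -246.57745361328125), (19.823204040527344, 19.19265365600586), 6.400236129760742)
0.13 11 [ 0.4596 -0.2557] [ 0.4616 -0.2383]
0.14 37 [ 0.4597 -0.2562] [ 0.462  -0.2385]
0.15 31 [ 0.4596 -0.256 ] [ 0.4618 -0.2379]
0.16 41 [ 0.4595 -0.2557] [ 0.4617 -0.2382]
0.17 37 [ 0.4594 -0.2559] [ 0.4619 -0.2384]
0.18 47 [ 0.4595 -0.2563] [ 0.4621 -0.2379]
holder rim 361 0.07016907219722945 [ 0.4716 -0.2466  0.0174] 57 [ 0.45407915 -0.26385934  0.06312304] [ 0.48351395 -0.22913132  0.07297955]
foot 2094 0.006528773320741976 [ 0.4677 -0.2392  0.0359] 34
```

View pics/w3.png

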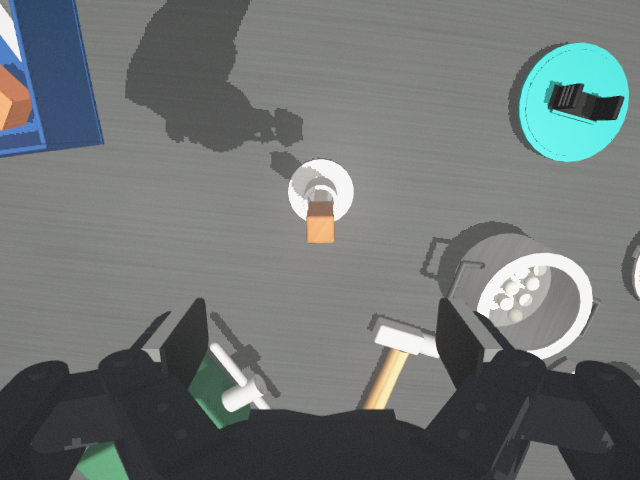

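The handle at (320,230) is upright and square to the fingers, in the holder's tube at (320,192). Descending to grasp it.

Call:
{"api": "drive_tool", "payload": {
  "plan": [0,-0.09,0.7,0,0,0,0,0,0.7,0,0,0,0,0,0.7,0,0,0,0,0,0.7,0,0,0,0,0,0.7,0,0,0,0,0,0.7,0,0,0,0,0,0.7,0,0,0,0,0,0.7,0,0,0,0,0,0,0,0,0]
}}

```text
t: 5.75
eef_pos: [0.4705, -0.2402, 0.1599]
tool_rot: [-0.055, 0.998, 0.002, -0.003]
contact_force: [-1.2, -0.1, -1.3]
finger_gap: 0.0851
grip_force: 0.0
```

Call:
{"api": "drive_tool", "payload": {
  "plan": [0,0,0,0,0,0,0,0,0,0,0,0,0,0,0,0,0,0,0,0,0,0,0,0,0,0,0,0,0,0,0,0,0,0,0,0,0,0,0,0,0,0,0,0,0,0,0,0],
  "jaw": 0,
  "squeeze": 70
}}

```text
t: 6.55
eef_pos: [0.4721, -0.245, 0.1636]
tool_rot: [-0.053, 0.999, -0.0, 0.001]
contact_force: [0.1, 0.4, 5.6]
finger_gap: 0.0185
grip_force: 71.1
```

Call:
{"api": "drive_tool", "payload": {
  "plan": [0,0,-0.4,0,0,0,0,0,-0.8,0,0,0,0,0,-0.8,0,0,0,0,0,-0.8,0,0,0,0,0,-0.8,0,0,0,0,0,-0.8,0,0,0,0,0,0,0,0,0,0,0,0,0,0,0]
}}

```text
t: 7.35
eef_pos: [0.4707, -0.2443, 0.2721]
tool_rot: [-0.053, 0.999, 0.0, -0.0]
contact_force: [-0.5, -0.1, -1.8]
finger_gap: 0.0184
grip_force: 70.3
```

```bash
python3 - <<'E'
from h import *
st=telemetry.state(); print(np.round(st['eef_pos'],4),np.round(st['tool_rot'],4),st['finger_gap'],st['grip_force'])
f,dd=[],[]
for n in ('scene','top'):
    im,d=eyes.capture(n); c,T=pose(n); P=cloud(c,T,d); np.savez(n+'1',im=im,d=d)
    if n=='scene': cv2.imwrite('pics/s1.png',cv2.resize(im[60:260,180:420,::-1],None,fx=3,fy=3))
    X=P.reshape(-1,3); e=st['eef_pos']
    near=np.hypot(X[:,0]-e[0],X[:,1]-e[1])<.03
    for z in np.arange(.10,.26,.015):
        q=X[near&(abs(X[:,2]-z)<.0075)]
        if len(q): print(n,round(z,3),len(q),q.mean(0).round(4))
# holder now empty: rim from top
    r=X[(np.hypot(X[:,0]-.4705,X[:,1]+.2455)<.022)&(X[:,2]>.063)&(X[:,2]<.078)]
    if len(r)>20: print(n,'rim',len(r),circ(outer(r[:,:2],np.array([.4705,-.2455]),.01,.022)))
    r=X[near&(X[:,2]>.09)]; print(n,'lowest',r[:,2].min() if len(r) else None)
im,P,st,c,T=wshot('w4')
X=P.reshape(-1,3); r=X[(np.hypot(X[:,0]-.4705,X[:,1]+.2455)<.024)&(X[:,2]>.063)&(X[:,2]<.078)]
print('w rim',len(r),circ(outer(r[:,:2],np.array([.4705,-.2455]),.01,.022)))
e=st['eef_pos']; near=np.hypot(X[:,0]-e[0],X[:,1]-e[1])<.03
for z in np.arange(.09,.26,.015):
    q=X[near&(abs(X[:,2]-z)<.0075)]
    if len(q): print('w',round(z,3),len(q),q.mean(0).round(4))
E
```

```text
[ 0.4707 -0.2443  0.2721] [-5.340e-02  9.986e-01  3.000e-04 -3.000e-04] 0.01844773037214882 70.25636315345764
scene 0.115 13 [ 0.4719 -0.2391  0.1174]
scene 0.13 30 [ 0.473  -0.2385  0.1301]
scene 0.145 28 [ 0.4725 -0.2388  0.1446]
scene 0.16 28 [ 0.4709 -0.2386  0.1592]
scene 0.175 30 [ 0.4711 -0.2384  0.1758]
scene 0.19 33 [ 0.4702 -0.2386  0.1901]
scene 0.205 33 [ 0.4704 -0.2384  0.2049]
scene 0.22 37 [ 0.4711 -0.2384  0.2202]
scene 0.235 43 [ 0.4714 -0.2364  0.2367]
scene 0.25 68 [ 0.4731 -0.2361  0.2502]
scene rim 87 [ 0.4731 -0.2428  0.0161]
scene lowest 0.11310220096283397
top 0.115 9 [ 0.4649 -0.2395  0.1179]
top 0.13 26 [ 0.4657 -0.2389  0.1298]
top 0.145 24 [ 0.4657 -0.2392  0.1455]
top 0.16 31 [ 0.4657 -0.2389  0.1602]
top 0.175 32 [ 0.4666 -0.2392  0.1757]
top 0.19 27 [ 0.4656 -0.24    0.1899]
top 0.205 24 [ 0.4649 -0.2397  0.2044]
top 0.22 12 [ 0.4645 -0.2396  0.217 ]
top 0.235 9 [ 0.4599 -0.2399  0.2403]
top 0.25 23 [ 0.4592 -0.2401  0.2501]
top rim 165 [ 0.4714 -0.2445  0.0169]
top lowest 0.11572702133125656
t 7.45 eef [ 0.47  -0.244  0.271] q [-5.340e-02  9.986e-01  5.000e-04 -1.500e-03] cam [ 0.403 -0.252  0.419] F [ 0.5  0.1 -1. ]
w rim 490 [ 0.4718 -0.2466  0.0175]
w 0.12 51 [ 0.4628 -0.2455  0.1215]
w 0.135 75 [ 0.4629 -0.246   0.1352]
w 0.15 83 [ 0.4629 -0.2457  0.1501]
w 0.165 98 [ 0.4631 -0.2456  0.1651]
w 0.18 120 [ 0.4632 -0.2457  0.1801]
w 0.195 145 [ 0.4632 -0.2456  0.1953]
w 0.21 163 [ 0.4631 -0.2456  0.2102]
w 0.225 68 [ 0.4625 -0.2457  0.2212]
w 0.24 286 [ 0.4591 -0.246   0.242 ]
w 0.255 477 [ 0.4592 -0.246   0.2552]
```

View pics/s1.png

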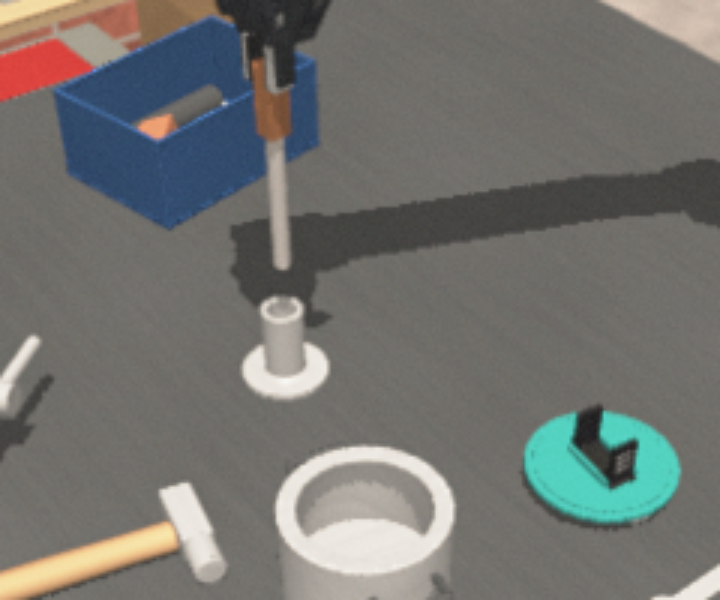

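The rod hangs upright in the fingers; its end, at (282,265) in this crop, is clear of the holder. Moving over the tub's free side.

Call:
{"api": "drive_tool", "payload": {
  "plan": [-0.5,0.88,0,0,0,0,-0.5,0.88,0,0,0,0,-0.5,0.88,0,0,0,0,-0.5,0.88,0,0,0,0,-0.5,0.88,0,0,0,0,-0.5,0.88,0,0,0,0,-0.5,0.88,0,0,0,0,-0.5,0.88,0,0,0,0,-0.5,0.88,0,0,0,0,0,0,0,0,0,0,0,0,0,0,0,0]
}}

```text
t: 8.6
eef_pos: [0.5612, -0.0353, 0.2713]
tool_rot: [-0.054, 0.999, -0.001, -0.001]
contact_force: [1.5, 0.1, -1.2]
finger_gap: 0.0184
grip_force: 70.2
```

```bash
python3 - <<'E'
from h import *
im,P,st,c,T=wshot('w5')
X=P.reshape(-1,3); e=st['eef_pos']; near=np.hypot(X[:,0]-e[0],X[:,1]-e[1])<.03
for z in (.125,.15,.18,.2):
    q=X[near&(abs(X[:,2]-z)<.0075)]
    if len(q): print('w',round(z,3),len(q),(q.mean(0)+[.0066,0,0]).round(4))
plan([.561,-.0355,.1665],96.1,1)
M=R.from_quat(st['tool_rot']).as_matrix()
a=np.radians(-90+20*np.arange(19)); p=.03*np.c_[np.cos(a),np.sin(a),0*a]
print((np.diff(p,axis=0)@M/.025).round(2)[:,:2].tolist())
E
```

```text
t 8.6 eef [ 0.5612 -0.0353  0.2713] q [-5.430e-02  9.985e-01 -6.000e-04 -1.500e-03] cam [ 0.495 -0.043  0.42 ] F [ 1.5  0.1 -1.2]
w 0.125 64 [ 0.5606 -0.0375  0.1253]
w 0.15 82 [ 0.5607 -0.0374  0.1504]
w 0.18 120 [ 0.5609 -0.0373  0.1802]
w 0.2 147 [ 0.561  -0.0371  0.2001]
total tool-shift units [-0.01  0.05  4.2 ] rotvec units [-0.01 -0.02 -0.  ]
[-0.01  0.05  4.2 ] [-0.01  -0.021 -0.002]
[[-0.42, 0.03], [-0.38, 0.17], [-0.3, 0.29], [-0.18, 0.37], [-0.05, 0.41], [0.1, 0.4], [0.23, 0.35], [0.34, 0.25], [0.4, 0.12], [0.42, -0.03], [0.38, -0.17], [0.3, -0.29], [0.18, -0.37], [0.05, -0.41], [-0.1, -0.4], [-0.23, -0.35], [-0.34, -0.25], [-0.4, -0.12]]
```

Call:
{"api": "drive_tool", "payload": {
  "plan": [0,0.05,0.6,0,0,0,0,0,0.6,0,0,0,0,0,0.6,0,0,0,0,0,0.6,0,0,0,0,0,0.6,0,0,0,0,0,0.6,0,0,0,0,0,0.6,0,0,0,0,0,0,0,0,0,0,0,0,0,0,0]
}}

```text
t: 9.55
eef_pos: [0.5617, -0.0345, 0.1672]
tool_rot: [-0.053, 0.999, -0.0, -0.0]
contact_force: [-0.3, -0.1, -1.1]
finger_gap: 0.0185
grip_force: 70.1
```

Call:
{"api": "drive_tool", "payload": {
  "plan": [-0.42,0.03,0,0,0,0,-0.38,0.17,0,0,0,0,-0.3,0.29,0,0,0,0,-0.18,0.37,0,0,0,0,-0.05,0.41,0,0,0,0,0.1,0.4,0,0,0,0,0.23,0.35,0,0,0,0,0.34,0.25,0,0,0,0,0.4,0.12,0,0,0,0]
}}

```text
t: 10.45
eef_pos: [0.5606, 0.0267, 0.1675]
tool_rot: [-0.054, 0.999, 0.0, -0.0]
contact_force: [-0.2, -0.2, -1.5]
finger_gap: 0.0186
grip_force: 70.2
```

Call:
{"api": "drive_tool", "payload": {
  "plan": [0.42,-0.03,0,0,0,0,0.38,-0.17,0,0,0,0,0.3,-0.29,0,0,0,0,0.18,-0.37,0,0,0,0,0.05,-0.41,0,0,0,0,-0.1,-0.4,0,0,0,0,-0.23,-0.35,0,0,0,0,-0.34,-0.25,0,0,0,0,-0.4,-0.12,0,0,0,0]
}}

```text
t: 11.35
eef_pos: [0.563, -0.0355, 0.1677]
tool_rot: [-0.053, 0.999, -0.0, 0.0]
contact_force: [0.4, -0.0, -1.6]
finger_gap: 0.0181
grip_force: 70.2
```

Call:
{"api": "drive_tool", "payload": {
  "plan": [-0.42,0.03,0,0,0,0,-0.38,0.17,0,0,0,0,-0.3,0.29,0,0,0,0,-0.18,0.37,0,0,0,0,-0.05,0.41,0,0,0,0,0.1,0.4,0,0,0,0,0.23,0.35,0,0,0,0,0.34,0.25,0,0,0,0,0.4,0.12,0,0,0,0]
}}

```text
t: 12.25
eef_pos: [0.5606, 0.0266, 0.1676]
tool_rot: [-0.054, 0.999, 0.0, -0.0]
contact_force: [-0.6, 0.3, -1.4]
finger_gap: 0.018
grip_force: 70.2
```

Call:
{"api": "drive_tool", "payload": {
  "plan": [0.42,-0.03,0,0,0,0,0.38,-0.17,0,0,0,0,0.3,-0.29,0,0,0,0,0.18,-0.37,0,0,0,0,0.05,-0.41,0,0,0,0,-0.1,-0.4,0,0,0,0,-0.23,-0.35,0,0,0,0,-0.34,-0.25,0,0,0,0,-0.4,-0.12,0,0,0,0]
}}

```text
t: 13.15
eef_pos: [0.563, -0.0356, 0.1677]
tool_rot: [-0.053, 0.999, -0.0, 0.0]
contact_force: [0.3, 0.5, -1.3]
finger_gap: 0.0183
grip_force: 70.2
```

Call:
{"api": "drive_tool", "payload": {
  "plan": [-0.42,0.03,0,0,0,0,-0.38,0.17,0,0,0,0,-0.3,0.29,0,0,0,0,-0.18,0.37,0,0,0,0,-0.05,0.41,0,0,0,0,0.1,0.4,0,0,0,0,0.23,0.35,0,0,0,0,0.34,0.25,0,0,0,0,0.4,0.12,0,0,0,0]
}}

```text
t: 14.05
eef_pos: [0.5606, 0.0266, 0.1676]
tool_rot: [-0.054, 0.999, 0.0, -0.0]
contact_force: [0.3, -0.0, -0.9]
finger_gap: 0.0183
grip_force: 70.2
```

```bash
python3 - <<'E'
from h import *
im,P,st,c,T=wshot('w6')
X=P.reshape(-1,3); e=st['eef_pos']; near=np.hypot(X[:,0]-e[0],X[:,1]-e[1])<.03
for z in (.07,.09,.11,.13,.15):
    q=X[near&(abs(X[:,2]-z)<.007)]
    if len(q): print('w',round(z,3),len(q),(q.mean(0)+[.0066,0,0]).round(4))
im,d=eyes.capture('top'); c,T=pose('top'); X=cloud(c,T,d).reshape(-1,3)
q=X[(np.hypot(X[:,0]-.561,X[:,1]+.0067)<.05)&(X[:,2]>.012)&(X[:,2]<.03)]; print(len(q),q.min(0),q.max(0))
cv2.imwrite('pics/t2.png',cv2.resize(im[190:310,280:440,::-1],None,fx=4,fy=4))
E
```

```text
t 14.05 eef [0.5606 0.0266 0.1676] q [-5.400e-02  9.985e-01  2.000e-04 -3.000e-04] cam [0.494 0.019 0.316] F [ 0.3 -0.  -0.9]
w 0.07 99 [0.5604 0.0248 0.0704]
w 0.09 131 [0.5605 0.0248 0.09  ]
w 0.11 148 [0.5602 0.0249 0.1098]
w 0.13 104 [0.5564 0.0242 0.135 ]
w 0.15 439 [0.5564 0.0244 0.1504]Traceback (most recent call last):
  File "<stdin>", line 8, in <module>
    return umr_minimum(a, axis, None, out, keepdims, initial, where)
ValueError: zero-size array to reduction operation minimum which has no identity
```

Call:
{"api": "drive_tool", "payload": {
  "plan": [0,0,-0.5,0,0,0,0,0,-0.75,0,0,0,0,0,-0.75,0,0,0,0,0,-0.75,0,0,0,0,0,-0.75,0,0,0,0,0,-0.75,0,0,0,0,0,0,0,0,0]
}}

```text
t: 14.85
eef_pos: [0.5648, 0.0247, 0.2782]
tool_rot: [-0.053, 0.999, 0.0, 0.004]
contact_force: [0.4, 0.2, -0.2]
finger_gap: 0.0185
grip_force: 70.2
```

```bash
python3 - <<'E'
from h import *
im,P,st,c,T=wshot('w7')
X=P.reshape(-1,3); e=st['eef_pos']; near=np.hypot(X[:,0]-e[0],X[:,1]-e[1])<.03
for z in (.13,.15,.18,.2,.21):
    q=X[near&(abs(X[:,2]-z)<.007)]
    if len(q): print('w',round(z,3),len(q),(q.mean(0)+[.0066,0,0]).round(4))
q=X[(np.hypot(X[:,0]-.561,X[:,1]+.0067)<.05)&(X[:,2]>.012)&(X[:,2]<.03)]; print(len(q),q.min(0),q.max(0))
plan([.4715,-.2448,.275],96.1,10)
E
```

```text
t 14.85 eef [0.5648 0.0247 0.2782] q [-5.250e-02  9.986e-01  5.000e-04  4.200e-03] cam [0.497 0.017 0.426] F [ 0.4  0.2 -0.2]
w 0.13 56 [0.5657 0.0226 0.1304]
w 0.15 74 [0.5658 0.023  0.1502]
w 0.18 102 [0.5656 0.023  0.1802]
w 0.2 128 [0.5655 0.0229 0.2004]
w 0.21 146 [0.5653 0.023  0.2101]
828 [ 0.51534353 -0.03721264  0.01204389] [0.60559632 0.0431808  0.02511964]
total tool-shift units [  4.8  -10.34   0.02] rotvec units [ 0.    0.04 -0.01]
[ 0.48 -1.03  0.  ] [ 0.     0.004 -0.001]
[ 0.48 -1.03  0.  ] [ 0.     0.004 -0.001]
[ 0.48 -1.03  0.  ] [ 0.     0.004 -0.001]
[ 0.48 -1.03  0.  ] [ 0.     0.004 -0.001]
[ 0.48 -1.03  0.  ] [ 0.     0.004 -0.001]
[ 0.48 -1.03  0.  ] [ 0.     0.004 -0.001]
[ 0.48 -1.03  0.  ] [ 0.     0.004 -0.001]
[ 0.48 -1.03  0.  ] [ 0.     0.004 -0.001]
[ 0.48 -1.03  0.  ] [ 0.     0.004 -0.001]
[ 0.48 -1.03  0.  ] [ 0.     0.004 -0.001]
```

View pics/w7.png

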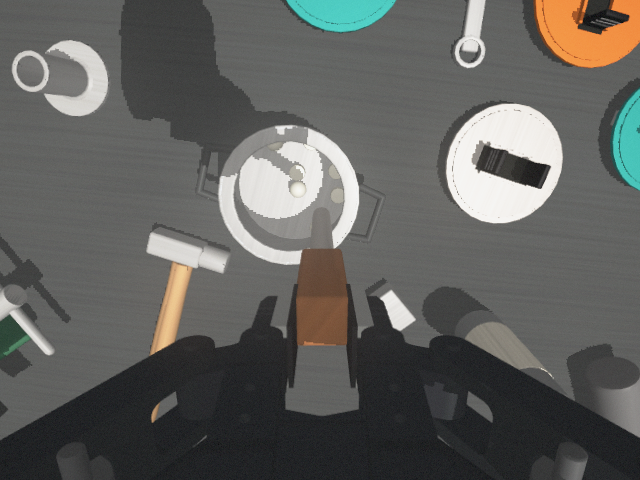

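The beads are now spread out, for example at (297,180), (335,172), (337,195) and (275,147). Returning the rod to its holder.

Call:
{"api": "drive_tool", "payload": {
  "plan": [0.44,-0.94,0,0,0,0,0.44,-0.94,0,0,0,0,0.44,-0.94,0,0,0,0,0.44,-0.94,0,0,0,0,0.44,-0.94,0,0,0,0,0.44,-0.94,0,0,0,0,0.44,-0.94,0,0,0,0,0.44,-0.94,0,0,0,0,0.44,-0.94,0,0,0,0,0.44,-0.94,0,0,0,0,0.4,-0.94,0,0,0,0,0,0,0,0,0,0]
}}

```text
t: 16.1
eef_pos: [0.467, -0.2492, 0.2733]
tool_rot: [-0.049, 0.999, -0.001, -0.001]
contact_force: [-0.3, 0.3, -1.2]
finger_gap: 0.0182
grip_force: 70.2
```

```bash
cat > m2.py <<'E'
from h import *
import sys
im,P,st,c,T=wshot(sys.argv[1])
X=P.reshape(-1,3); e=st['eef_pos']; near=np.hypot(X[:,0]-e[0],X[:,1]-e[1])<.03
ax=[]
for z in (.13,.15,.18,.2):
    q=X[near&(abs(X[:,2]-z)<.007)]
    if len(q)>20: ax.append(q.mean(0)+[.0066,0,0])
ax=np.mean(ax,0); print('rod',ax.round(4))
r=X[(np.hypot(X[:,0]-.4715,X[:,1]+.246)<.024)&(X[:,2]>.063)&(X[:,2]<.078)]
rim=circ(outer(r[:,:2],np.array([.4715,-.246]),.01,.022)); print('w rim',len(r),rim)
off=rim[:2]-ax[:2]; print('off',off)
plan([e[0]+off[0],e[1]+off[1],.166],96.1,1)
E
python3 m2.py w8
```

```text
t 16.1 eef [ 0.467  -0.2492  0.2733] q [-0.049   0.9988 -0.0011 -0.0011] cam [ 0.4   -0.256  0.422] F [-0.3  0.3 -1.2]
rod [ 0.4667 -0.2513  0.1652]
w rim 474 [ 0.4717 -0.2466  0.0175]
off [0.00501471 0.00474262]
total tool-shift units [-0.17  0.07  4.29] rotvec units [-0.   -0.01 -0.05]
[-0.17  0.07  4.29] [-0.002 -0.013 -0.045]
```

Call:
{"api": "drive_tool", "payload": {
  "plan": [-0.17,0.07,0,0,0,0,0,0,0,0,0,0,0,0,0,0,0,0,0,0,0,0,0,0]
}}

```text
t: 16.55
eef_pos: [0.4746, -0.241, 0.2738]
tool_rot: [-0.054, 0.999, 0.0, -0.0]
contact_force: [0.4, 0.3, -0.7]
finger_gap: 0.0183
grip_force: 70.2
```

```bash
python3 m2.py w9
```

```text
t 16.55 eef [ 0.4746 -0.241   0.2738] q [-5.440e-02  9.985e-01  0.000e+00 -2.000e-04] cam [ 0.408 -0.249  0.422] F [ 0.4  0.3 -0.7]
rod [ 0.4745 -0.2429  0.165 ]
w rim 489 [ 0.4718 -0.2465  0.0175]
off [-0.00268134 -0.00363187]
total tool-shift units [ 0.12 -0.12  4.31] rotvec units [ 0.   -0.    0.02]
[ 0.12 -0.12  4.31] [ 0.    -0.001  0.015]
```

Call:
{"api": "drive_tool", "payload": {
  "plan": [0.12,-0.13,0,0,0,0,0,0,0,0,0,0,0,0,0,0,0,0,0,0,0.4,0,0,0,0,0,0.4,0,0,0,0,0,0.4,0,0,0]
}}

```text
t: 17.2
eef_pos: [0.4712, -0.2452, 0.2426]
tool_rot: [-0.053, 0.999, 0.0, -0.0]
contact_force: [-0.5, -0.1, -2.0]
finger_gap: 0.0179
grip_force: 70.2
```

```bash
python3 m2.py w10
```

```text
t 17.2 eef [ 0.4712 -0.2452  0.2426] q [-5.350e-02  9.986e-01  2.000e-04 -5.000e-04] cam [ 0.404 -0.253  0.391] F [-0.5 -0.1 -2. ]
rod [ 0.4708 -0.247   0.164 ]
w rim 583 [ 0.4718 -0.2466  0.0175]
off [0.00098904 0.00041594]
total tool-shift units [-0.1  -0.02  2.99] rotvec units [ 0.01 -0.04  0.01]
[-0.1  -0.02  2.99] [ 0.013 -0.036  0.005]
```

Aligned to within about 1 mm, so I'll insert it.

Call:
{"api": "drive_tool", "payload": {
  "plan": [-0.04,-0.01,0.4,0,0,0,0,0,0.4,0,0,0,0,0,0.4,0,0,0,0,0,0.4,0,0,0,0,0,0.4,0,0,0,0,0,0.4,0,0,0,0,0,0.4,0,0,0,0,0,0.2,0,0,0,0,0,0,0,0,0,0,0,0,0,0,0]
}}

```text
t: 18.25
eef_pos: [0.4727, -0.2458, 0.169]
tool_rot: [-0.053, 0.999, -0.0, 0.0]
contact_force: [0.1, 0.0, -1.6]
finger_gap: 0.0184
grip_force: 70.2
```

Call:
{"api": "drive_tool", "payload": {
  "plan": [0,0,0.09,0,0,0,0,0,0.09,0,0,0,0,0,0,0,0,0,0,0,0,0,0,0]
}}

```text
t: 18.65
eef_pos: [0.4726, -0.2456, 0.1645]
tool_rot: [-0.053, 0.999, 0.0, 0.0]
contact_force: [-0.0, -1.1, -1.3]
finger_gap: 0.0183
grip_force: 70.2
```

Call:
{"api": "drive_tool", "payload": {
  "plan": [0,0,0,0,0,0,0,0,0,0,0,0,0,0,0,0,0,0,0,0,0,0,0,0,0,0,0,0,0,0,0,0,0,0,0,0,0,0,0,0,0,0,0,0,0,0,0,0],
  "jaw": 1
}}

```text
t: 19.45
eef_pos: [0.4725, -0.2457, 0.1644]
tool_rot: [-0.053, 0.999, -0.0, -0.0]
contact_force: [0.0, 0.1, 0.6]
finger_gap: 0.0853
grip_force: 0.0
```

Call:
{"api": "drive_tool", "payload": {
  "plan": [0,0,-0.6,0,0,0,0,0,-0.8,0,0,0,0,0,-0.8,0,0,0,0,0,-0.8,0,0,0,0,0,-0.8,0,0,0,0,0,-0.8,0,0,0,0,0,-0.8,0,0,0,0,0,0,0,0,0]
}}

```text
t: 20.25
eef_pos: [0.4745, -0.2472, 0.3036]
tool_rot: [-0.053, 0.999, -0.001, 0.004]
contact_force: [0.4, -1.2, 0.1]
finger_gap: 0.0853
grip_force: 0.0
```

```bash
python3 - <<'E'
from h import *
im,P,st,c,T=wshot('w11')
X=P.reshape(-1,3); near=np.hypot(X[:,0]-.4715,X[:,1]+.2466)<.04
for z in (.08,.1,.12,.14,.16,.18):
    q=X[near&(abs(X[:,2]-z)<.006)]
    if len(q): print('w',z,len(q),q.mean(0).round(4))
q=X[near&(X[:,2]>.1)]; print('max z',np.percentile(q[:,2],[95,99]))
plan([.5133,.2122,.25],79,1)
plan([.52,-.0067,.30],79,10)
E
```

```text
t 20.25 eef [ 0.4745 -0.2472  0.3036] q [-0.0531  0.9986 -0.0011  0.0037] cam [ 0.406 -0.255  0.451] F [ 0.4 -1.2  0.1]
w 0.08 27 [ 0.4657 -0.2477  0.08  ]
w 0.1 24 [ 0.465  -0.2477  0.1004]
w 0.14 56 [ 0.4614 -0.2482  0.1402]
w 0.16 69 [ 0.4614 -0.2486  0.1597]
w 0.18 330 [ 0.4684 -0.2473  0.184 ]
max z [0.40712849 0.40833728]
total tool-shift units [-3.52 18.08  2.06] rotvec units [-0.    0.04  2.49]
[-3.52 18.08  2.06] [-0.005  0.038  2.487]
total tool-shift units [-2.86  9.34  0.07] rotvec units [-0.    0.04  2.49]
[-0.29  0.93  0.01] [-0.     0.004  0.249]
[-0.26  0.94  0.01] [-0.     0.004  0.249]
[-0.23  0.95  0.01] [-0.     0.004  0.249]
[-0.2   0.96  0.01] [-0.     0.004  0.249]
[-0.17  0.96  0.01] [-0.     0.004  0.249]
[-0.14  0.97  0.01] [-0.     0.004  0.249]
[-0.12  0.97  0.01] [-0.     0.004  0.249]
[-0.09  0.97  0.01] [-0.     0.004  0.249]
[-0.06  0.98  0.01] [-0.     0.004  0.249]
[-0.03  0.98  0.01] [-0.     0.004  0.249]
```

The rod is back and upright. I'll pass over the tub to check the beads, then go to the cap.

Call:
{"api": "drive_tool", "payload": {
  "plan": [-0.29,0.93,0,0,0,0.25,-0.26,0.94,0,0,0,0.25,-0.23,0.95,0,0,0,0.25,-0.2,0.96,0,0,0,0.25,-0.17,0.96,0,0,0,0.25,-0.14,0.97,0,0,0,0.25,-0.12,0.97,0,0,0,0.25,-0.09,0.97,0,0,0,0.25,-0.06,0.98,0,0,0,0.25,-0.03,0.98,0,0,0,0.25,0,0,0,0,0,0,0,0,0,0,0,0]
}}

```text
t: 21.5
eef_pos: [0.5186, -0.0057, 0.2985]
tool_rot: [0.096, 0.995, -0.001, -0.001]
contact_force: [-0.5, -0.1, -0.3]
finger_gap: 0.0854
grip_force: 0.0
```

```bash
python3 - <<'E'
from h import *
im,P,st,c,T=wshot('w12')
X=P.reshape(-1,3)
c0=np.array([.561,-.0067]); k=(X[:,2]>.074)&(X[:,2]<.086)&(np.hypot(*(X[:,:2]-c0).T)<.08); r=X[k]
print('tub',circ(outer(r[:,:2],c0,.057,.072)))
uu,vv=[(f(np.where(k.reshape(480,640))[1]),f(np.where(k.reshape(480,640))[0])) for f in (np.min,np.max)]
print(uu,vv)
cr=im[max(uu[1]-10,0):vv[1]+10,max(uu[0]-10,0):vv[0]+10,::-1]; a=cv2.resize(cr,(500,500),interpolation=cv2.INTER_CUBIC)
f=np.load('w2.npz'); b=f['im'][150:290,260:410,::-1]; b=cv2.resize(b,(280,280)); out=np.zeros((500,790,3),np.uint8); out[:,:500]=a; out[:280,505:785]=b
cv2.imwrite('pics/c12.png',out)
plan([.5133,.2122,.15],79,10)
E
```

```text
t 21.5 eef [ 0.5186 -0.0057  0.2985] q [ 9.560e-02  9.954e-01 -7.000e-04 -9.000e-04] cam [0.453 0.007 0.447] F [-0.5 -0.1 -0.3]
tub [ 0.5611 -0.0068  0.0637]
(np.int64(266), np.int64(180)) (np.int64(394), np.int64(304))
total tool-shift units [1.89 8.57 5.94] rotvec units [-0.01 -0.01 -0.01]
[0.19 0.86 0.59] [-0.001 -0.001 -0.001]
[0.19 0.86 0.59] [-0.001 -0.001 -0.001]
[0.19 0.86 0.59] [-0.001 -0.001 -0.001]
[0.19 0.86 0.59] [-0.001 -0.001 -0.001]
[0.19 0.86 0.59] [-0.001 -0.001 -0.001]
[0.19 0.86 0.59] [-0.001 -0.001 -0.001]
[0.19 0.86 0.59] [-0.001 -0.001 -0.001]
[0.19 0.86 0.59] [-0.001 -0.001 -0.001]
[0.19 0.86 0.59] [-0.001 -0.001 -0.001]
[0.19 0.86 0.59] [-0.001 -0.001 -0.001]
```

View pics/c12.png

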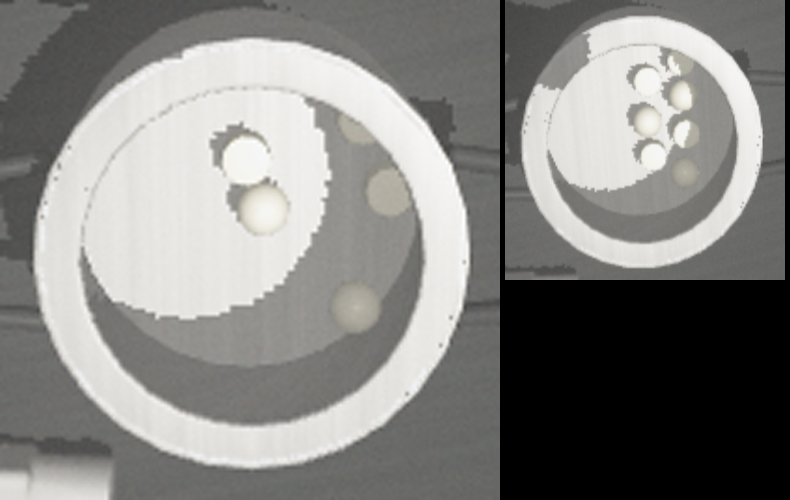

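```bash
python3 - <<'E'
from h import *
c0=np.array([.561,-.0067])
for n in ('w2','w12','w7'):
    f=np.load(n+'.npz'); P=f['P']; X=P
    m=((X[...,2]>.0125)&(X[...,2]<.035)&(np.hypot(X[...,0]-c0[0],X[...,1]-c0[1])<.062)).astype(np.uint8)
    m[:, :]=m
    N,l,s,ce=cv2.connectedComponentsWithStats(m,connectivity=4)
    print(n)
    for i in range(1,N):
        if s[i,4]<15: continue
        q=X[l==i]; g=((q.min(0)+q.max(0))/2); print(s[i,4],(1000*(g[:2]-c0)).round(1),'zmax',q[:,2].max().round(4),'ext',(1000*(q.max(0)-q.min(0))).round(0),ce[i].round(0))
E
```

```text
w2
130 [-25.7  33. ] zmax 0.0203 ext [15. 16.  6.] [353. 181.]
181 [-20.8  10.9] zmax 0.021 ext [16. 16.  8.] [336. 190.]
196 [-6.9 29.1] zmax 0.0252 ext [18. 17. 11.] [355. 197.]
191 [1.6 4.6] zmax 0.0249 ext [17. 17. 12.] [336. 210.]
175 [14.7 25.8] zmax 0.0209 ext [16. 16.  8.] [357. 216.]
701 [34.2 -2.3] zmax 0.035 ext [ 53. 114.  22.] [336. 252.]
168 [22.6  2.8] zmax 0.0202 ext [16. 16.  7.] [339. 228.]
182 [37.1 19. ] zmax 0.0246 ext [16. 17. 11.] [356. 236.]
w12
55 [-19.5  40. ] zmax 0.0207 ext [12. 10.  4.] [360. 207.]
364 [-7.4  3.5] zmax 0.0243 ext [34. 19. 12.] [331. 223.]
154 [ 3.9 47. ] zmax 0.02 ext [17. 15.  7.] [370. 225.]
974 [34.2 -2.3] zmax 0.0349 ext [ 53. 114.  22.] [337. 268.]
w7
108 [-40.5 -23.4] zmax 0.0251 ext [ 9. 16. 12.] [275. 146.]
37 [-42.8  12.7] zmax 0.0198 ext [ 6. 11.  5.] [309. 147.]
116 [-21.2  40.9] zmax 0.0204 ext [14. 13.  8.] [333. 172.]
426 [-6.8  3.6] zmax 0.0247 ext [34. 19. 11.] [297. 181.]
646 [ 28.2 -19. ] zmax 0.035 ext [65. 83. 22.] [263. 226.]
181 [ 4. 47.] zmax 0.0216 ext [17. 15.  8.] [337. 195.]
```

All four cylinders have moved at least 8 mm, and every group contains one, so the stirring condition is met. Now the cap.

Call:
{"api": "drive_tool", "payload": {
  "plan": [0.19,0.86,0.59,0,0,0,0.19,0.86,0.59,0,0,0,0.19,0.86,0.59,0,0,0,0.19,0.86,0.59,0,0,0,0.19,0.86,0.59,0,0,0,0.19,0.86,0.59,0,0,0,0.19,0.86,0.59,0,0,0,0.19,0.86,0.59,0,0,0,0.19,0.86,0.59,0,0,0,0.19,0.83,0.59,0,0,0,0,0,0,0,0,0,0,0,0,0,0,0],
  "squeeze": 40
}}

```text
t: 22.75
eef_pos: [0.5136, 0.2133, 0.1513]
tool_rot: [0.096, 0.995, -0.001, -0.0]
contact_force: [0.7, -0.3, 0.8]
finger_gap: 0.0855
grip_force: 0.0
```

```bash
python3 - <<'E'
from h import *
im,P,st,c,T=wshot('w13')
X=P.reshape(-1,3); X=X[~np.isnan(X[:,0])]
k=(X[:,2]>.012)&(X[:,2]<.026)&(np.hypot(X[:,0]-.514,X[:,1]-.213)<.08); o=outer(X[k][:,:2],[.514,.213],.05,.075)
print('disc',k.sum(),np.median(X[k][:,2]),circ(o),len(o))
k=(X[:,2]>.045)&(X[:,2]<.08)&(np.hypot(X[:,0]-.514,X[:,1]-.213)<.05); r=X[k]
print('tabs',len(r),r.mean(0),r.max(0),cv2.minAreaRect((r[:,:2]*1000).astype(np.float32)))
plan([.5133,.2122,.052],79,6)
E
```

```text
t 22.75 eef [0.5136 0.2133 0.1513] q [ 9.600e-02  9.954e-01 -9.000e-04 -3.000e-04] cam [0.447 0.226 0.3  ] F [ 0.7 -0.3  0.8]
disc 20568 0.01933623440113394 [0.5138 0.2121 0.0628] 72
tabs 796 [0.51267123 0.21262175 0.05589787] [0.5301617  0.23934495 0.05955461] ((513.8458251953125, 212.27743530273438), (53.27504348754883, 24.082653045654297), 79.17659759521484)
total tool-shift units [ 0.04 -0.01  4.  ] rotvec units [-0.01  0.01 -0.02]
[ 0.01 -0.    0.67] [-0.001  0.001 -0.003]
[ 0.01 -0.    0.67] [-0.001  0.001 -0.003]
[ 0.01 -0.    0.67] [-0.001  0.001 -0.003]
[ 0.01 -0.    0.67] [-0.001  0.001 -0.003]
[ 0.01 -0.    0.67] [-0.001  0.001 -0.003]
[ 0.01 -0.    0.67] [-0.001  0.001 -0.003]
```

Call:
{"api": "drive_tool", "payload": {
  "plan": [0,0.04,0.7,0,0,0,0,0,0.7,0,0,0,0,0,0.7,0,0,0,0,0,0.7,0,0,0,0,0,0.7,0,0,0,0,0,0.5,0,0,0,0,0,0,0,0,0,0,0,0,0,0,0]
}}

```text
t: 23.6
eef_pos: [0.5147, 0.214, 0.0525]
tool_rot: [0.097, 0.995, 0.0, 0.0]
contact_force: [-0.0, 0.7, 0.2]
finger_gap: 0.0854
grip_force: 0.0
```

Call:
{"api": "drive_tool", "payload": {
  "plan": [0,0,0,0,0,0,0,0,0,0,0,0,0,0,0,0,0,0,0,0,0,0,0,0,0,0,0,0,0,0,0,0,0,0,0,0,0,0,0,0,0,0],
  "jaw": 0,
  "squeeze": 40
}}

```text
t: 24.3
eef_pos: [0.5139, 0.2146, 0.0519]
tool_rot: [0.096, 0.995, -0.0, -0.0]
contact_force: [0.3, 0.4, -0.6]
finger_gap: -0.0003
grip_force: 0.0
```

The fingers closed on nothing, so I'll look.

```bash
python3 - <<'E'
from h import *
print(telemetry.state()['finger_gap'],telemetry.state()['grip_force'])
im,P,st,c,T=wshot('w14')
im2,d=eyes.capture('scene'); np.savez('scene2',im=im2,d=d)
a=cv2.resize(im,(400,300)); b=cv2.resize(im2[210:360,310:510],(400,300),interpolation=cv2.INTER_CUBIC)
cv2.imwrite('pics/v14.png',np.hstack([a,b])[...,::-1])
E
```

```text
-0.0003445844469690775 0.0
t 24.3 eef [0.5139 0.2146 0.0519] q [ 0.0964  0.9953 -0.     -0.    ] cam [0.448 0.227 0.2  ] F [ 0.3  0.4 -0.6]
```

View pics/v14.png

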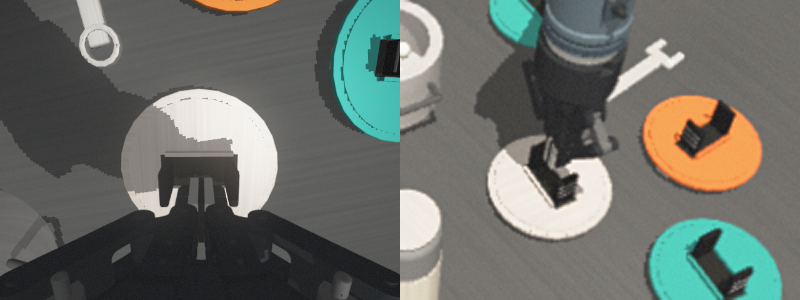

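```bash
python3 - <<'E'
from h import *
for n in ('w13','w14'):
    X=np.load(n+'.npz')['P'].reshape(-1,3); X=X[~np.isnan(X[:,0])]
    k=(X[:,2]>.012)&(X[:,2]<.026)&(np.hypot(X[:,0]-.514,X[:,1]-.213)<.08); o=outer(X[k][:,:2],[.514,.213],.05,.075)
    print(n,'disc',circ(o),len(o))
    ax=np.array([np.cos(np.radians(79)),np.sin(np.radians(79))]); ex=np.array([ax[1],-ax[0]])
    D=X[:,:2]-[.5138,.2121]; yy=D@ax; xx=D@ex
    for z in np.arange(.02,.085,.005):
        q=(abs(X[:,2]-z)<.0025)&(abs(xx)<.03)&(abs(yy)<.05)
        if q.sum()>5: print(z.round(3),q.sum(),'y',np.percentile(yy[q]*1000,[0,10,50,90,100]).round(0),'x',np.percentile(xx[q]*1000,[0,10,50,90,100]).round(0))
E
python3 - <<'E'
import cv2
a=cv2.imread('pics/w14.png')[220:400,200:440]
cv2.imwrite('pics/v15.png',cv2.resize(a*1,(800,600),interpolation=cv2.INTER_CUBIC))
E
```

```text
w13 disc [0.5138 0.2121 0.0628] 72
0.02 8807 y [-50. -42.   0.  42.  50.] x [-30. -25.  -3.  24.  30.]
0.025 675 y [-25. -20.  -1.  20.  26.] x [-16. -16. -12.  15.  16.]
0.03 36 y [-26. -23.  20.  23.  25.] x [-12. -12. -11.   7.  10.]
0.035 68 y [-27. -22. -20.  22.  26.] x [-12. -12.  -5.   6.  10.]
0.04 50 y [-27. -24.   0.  23.  26.] x [-12. -12. -10.   8.  11.]
0.045 76 y [-25. -23.   0.  23.  26.] x [-12. -12.  -6.   6.  11.]
0.05 62 y [-26. -22. -20.  24.  27.] x [-12. -12. -10.   7.  11.]
0.055 461 y [-26. -25.  20.  25.  26.] x [-12. -11.  -1.   9.  12.]
0.06 232 y [-26. -24. -20.  24.  26.] x [-11.  -9.  -1.   9.  11.]
w14 disc [0.5132 0.2124 0.0623] 58
0.02 16076 y [-50. -43.  -0.  43.  50.] x [-30. -26.  -8.  18.  30.]
0.025 1113 y [-26. -21.  -1.  21.  26.] x [-16. -16. -14.   5.  16.]
0.03 189 y [-26. -23. -20.  23.  26.] x [-12. -12.  -9.   6.  11.]
0.035 214 y [-27. -23. -20.  23.  27.] x [-12. -12.  -9.   7.  11.]
0.04 232 y [-27. -23. -20.  23.  27.] x [-12. -12.  -8.   7.  11.]
0.045 251 y [-25. -23. -20.  23.  26.] x [-12. -12.  -9.   7.  11.]
0.05 274 y [-27. -23. -20.  24.  27.] x [-12. -12.  -9.   7.  11.]
0.055 1188 y [-26. -25. -20.  25.  26.] x [-12. -11.  -2.   9.  12.]
0.06 629 y [-25. -24.   4.  24.  26.] x [-12. -10.  -2.   8.  11.]
0.065 293 y [-11.  -7.   2.  11.  15.] x [-11. -11. -11.  -7.  -6.]
0.07 394 y [-12.  -9.   2.  13.  15.] x [-11. -11. -10.  -7.  -6.]
0.075 467 y [-12.  -9.   2.  13.  15.] x [-11. -11.  -7.  -6.  -6.]
0.08 523 y [-12.  -9.   2.  13.  15.] x [-11. -11.  -7.  -6.  -6.]
```

```bash
python3 - <<'E'
from h import *
f=np.load('w14.npz'); P,im,d,T=f['P'],f['im'],f['d'],f['T']
c=eyes.get_calibration('wrist')
st=telemetry.state(); M=R.from_quat(st['tool_rot']).as_matrix(); p=np.array(st['eef_pos'])
def proj(t):
    w=M@np.array(t)+p; q=T[:3,:3].T@(w-T[:3,3]); return c['cx']+c['fx']*q[0]/-q[2], c['cy']-c['fy']*q[1]/-q[2]
for t in ([0,0,0],[.011,0,0],[.011,0,.025],[.011,0,-.02]): print(t,np.round(proj(t),0))
for col in (306,316,330):
  for row in range(240,420,10): print(col,row,im[row,col],d[row,col].round(3),P[row,col].round(3))
E
```

```text
[0, 0, 0] [323. 298.]
[0.011, 0, 0] [323. 273.]
[0.011, 0, 0.025] [323. 254.]
[0.011, 0, -0.02] [323. 293.]
306 240 [139 134 129] 0.187 [0.497 0.21  0.02 ]
306 250 [137 131 126] 0.183 [0.5   0.209 0.025]
306 260 [63 59 58] 0.19 [0.507 0.208 0.02 ]
306 270 [57 53 51] 0.191 [0.511 0.207 0.021]
306 280 [52 51 47] 0.193 [0.517 0.205 0.02 ]
306 290 [99 99 97] 0.142 [0.502 0.21  0.068]
306 300 [ 99 100  99] 0.136 [0.503 0.21  0.075]
306 310 [98 96 95] 0.128 [0.503 0.211 0.083]
306 320 [96 96 93] 0.121 [0.503 0.211 0.09 ]
306 330 [41 42 42] 0.112 [0.502 0.212 0.099]
306 340 [43 43 47] 0.107 [0.502 0.212 0.105]
306 350 [43 41 41] 0.102 [0.502 0.212 0.11 ]
306 360 [38 39 43] 0.097 [0.502 0.212 0.115]
306 370 [39 40 42] 0.09 [0.5   0.213 0.122]
306 380 [40 40 37] 0.091 [0.503 0.212 0.121]
306 390 [36 34 36] 0.092 [0.505 0.212 0.122]
306 400 [34 33 34] 0.093 [0.509 0.211 0.121]
306 410 [35 33 36] 0.093 [0.511 0.211 0.122]
316 240 [144 138 133] 0.187 [0.497 0.214 0.021]
316 250 [137 133 129] 0.184 [0.501 0.214 0.024]
316 260 [64 61 60] 0.19 [0.508 0.212 0.02 ]
316 270 [57 56 52] 0.192 [0.513 0.2
[... 762 characters left out ...]
 0.19 [0.509 0.219 0.02 ]
330 270 [59 60 55] 0.191 [0.514 0.218 0.02 ]
330 280 [65 65 60] 0.194 [0.52  0.217 0.019]
330 290 [98 98 96] 0.144 [0.505 0.219 0.066]
330 300 [99 98 95] 0.135 [0.504 0.219 0.076]
330 310 [96 98 96] 0.127 [0.504 0.219 0.084]
330 320 [97 96 94] 0.121 [0.504 0.218 0.09 ]
330 330 [119 119 116] 0.117 [0.506 0.218 0.095]
330 340 [40 42 47] 0.107 [0.503 0.218 0.104]
330 350 [42 39 41] 0.107 [0.506 0.218 0.105]
330 360 [36 36 39] 0.109 [0.51  0.217 0.104]
330 370 [40 42 44] 0.11 [0.513 0.217 0.104]
330 380 [33 37 36] 0.11 [0.516 0.216 0.105]
330 390 [35 34 37] 0.111 [0.519 0.215 0.105]
330 400 [31 32 38] 0.112 [0.522 0.215 0.105]
330 410 [30 30 34] 0.11 [0.524 0.214 0.108]
```

The wrist depth shows the closed fingertips at about z = 0.063. That is roughly 12 mm behind the reported TCP, so they passed over the tabs; the cap and tabs haven't moved. I'll raise, reopen and go 35 mm lower.

Call:
{"api": "drive_tool", "payload": {
  "plan": [0,0,-0.8,0,0,0,0,0,0,0,0,0,0,0,0,0,0,0,0,0,0,0,0,0,0,0,0,0,0,0,0,0,0,0,0,0,0,0,0,0,0,0],
  "jaw": 1
}}

```text
t: 25.1
eef_pos: [0.5137, 0.2145, 0.0715]
tool_rot: [0.096, 0.995, -0.0, -0.0]
contact_force: [0.1, -0.4, 0.2]
finger_gap: 0.0857
grip_force: 0.0
```

Call:
{"api": "drive_tool", "payload": {
  "plan": [0,0,0.5,0,0,0,0,0,0.5,0,0,0,0,0,0.5,0,0,0,0,0,0.5,0,0,0,0,0,0.2,0,0,0,0,0,0,0,0,0,0,0,0,0,0,0]
}}

```text
t: 25.8
eef_pos: [0.5142, 0.2145, 0.0168]
tool_rot: [0.097, 0.995, -0.0, 0.0]
contact_force: [-0.6, 1.0, 0.9]
finger_gap: 0.0853
grip_force: 0.0
```

```bash
cat > m3.py <<'E'
from h import *
import sys
im,P,st,c,T=wshot(sys.argv[1]); print(st['finger_gap'],st['grip_force'])
M=R.from_quat(st['tool_rot']).as_matrix(); e=np.array(st['eef_pos'])
Q=(P.reshape(-1,3)-e)@M   # tool frame
d=P.reshape(-1,3)[:,2]
# fingers: points with tool x near +7..12 (camera side), |y| 5..60
for s in (-1,1):
    k=(Q[:,0]>.0)&(Q[:,0]<.014)&(s*Q[:,1]>.003)&(s*Q[:,1]<.062)&(d>.024)
    h,b=np.histogram(d[k],np.arange(.02,.13,.005)); print(s,dict(zip((b[:-1]*1000).round(),h)))
    for z in np.arange(.025,.12,.01):
        q=k&(abs(d-z)<.005)
        if q.sum()>5: print('  z',z.round(3),'y',np.percentile(Q[q,1]*1000,[1,50,99]).round(0))
E
python3 m3.py w15
```

```text
t 25.8 eef [0.5142 0.2145 0.0168] q [ 9.650e-02  9.953e-01 -0.000e+00  1.000e-04] cam [0.448 0.227 0.165] F [-0.6  1.   0.9]
0.08532169612390658 0.0
-1 {np.float64(20.0): np.int64(160), np.float64(25.0): np.int64(237), np.float64(30.0): np.int64(138), np.float64(35.0): np.int64(268), np.float64(40.0): np.int64(448), np.float64(45.0): np.int64(530), np.float64(50.0): np.int64(573), np.float64(55.0): np.int64(1131), np.float64(60.0): np.int64(484), np.float64(65.0): np.int64(472), np.float64(70.0): np.int64(639), np.float64(75.0): np.int64(326), np.float64(80.0): np.int64(1016), np.float64(85.0): np.int64(1954), np.float64(90.0): np.int64(681), np.float64(95.0): np.int64(1193), np.float64(100.0): np.int64(2389), np.float64(105.0): np.int64(2357), np.float64(110.0): np.int64(1347), np.float64(115.0): np.int64(30), np.float64(120.0): np.int64(0)}
  z 0.025 y [-28. -22.  -4.]
  z 0.035 y [-47. -25. -22.]
  z 0.045 y [-57. -43. -22.]
  z 0.055 y [-57. -28. -22.]
  z 0.065 y [-57. -44. -43.]
  z 0.075 y [-61. -46. -43.]
  z 0.085 y [-62. -53. -39.]
  z 0.095 y [-62. -44.  -3.]
  z 0.105 y [
[... 309 characters left out ...]
2), np.float64(60.0): np.int64(504), np.float64(65.0): np.int64(482), np.float64(70.0): np.int64(611), np.float64(75.0): np.int64(356), np.float64(80.0): np.int64(1093), np.float64(85.0): np.int64(2211), np.float64(90.0): np.int64(956), np.float64(95.0): np.int64(1252), np.float64(100.0): np.int64(2367), np.float64(105.0): np.int64(2284), np.float64(110.0): np.int64(1086), np.float64(115.0): np.int64(31), np.float64(120.0): np.int64(0)}
  z 0.025 y [ 4. 18. 23.]
  z 0.035 y [18. 20. 44.]
  z 0.045 y [18. 42. 55.]
  z 0.055 y [18. 23. 55.]
  z 0.065 y [42. 43. 55.]
  z 0.075 y [42. 45. 61.]
  z 0.085 y [38. 53. 62.]
  z 0.095 y [ 3. 47. 62.]
  z 0.105 y [ 3. 16. 62.]
  z 0.115 y [ 3.  8. 59.]
```

Call:
{"api": "drive_tool", "payload": {
  "plan": [0,0,0.16,0,0,0,0,0,0,0,0,0,0,0,0,0,0,0,0,0,0,0,0,0,0,0,0,0,0,0,0,0,0,0,0,0,0,0,0,0,0,0,0,0,0,0,0,0],
  "jaw": 0,
  "squeeze": 40
}}

```text
t: 26.65
eef_pos: [0.5146, 0.2143, 0.0145]
tool_rot: [0.097, 0.995, 0.0, 0.0]
contact_force: [-2.2, -1.9, 8.5]
finger_gap: 0.0276
grip_force: 40.8
```

Call:
{"api": "drive_tool", "payload": {
  "plan": [0,0,-0.3,0,0,0,0,0,-0.7,0,0,0,0,0,-0.8,0,0,0,0,0,-0.9,0,0,0,0,0,-0.9,0,0,0,0,0,-0.9,0,0,0,0,0,0,0,0,0,0,0,0,0,0,0]
}}

```text
t: 27.45
eef_pos: [0.5136, 0.2148, 0.1252]
tool_rot: [0.096, 0.995, 0.0, -0.0]
contact_force: [-0.6, -0.5, -1.8]
finger_gap: 0.0275
grip_force: 40.2
```

```bash
cat > m4.py <<'E'
from h import *
import sys
im,P,st,c,T=wshot(sys.argv[1]); print(st['finger_gap'],st['grip_force'])
M=R.from_quat(st['tool_rot']).as_matrix(); e=np.array(st['eef_pos'])
X=P.reshape(-1,3); C=im.reshape(-1,3).astype(int)
zc=e[2]+.004   # expected disc top
k=(abs(X[:,2]-zc)<.010)&(np.hypot(*(X[:,:2]-e[:2]).T)<.08)&(C.min(1)>60)
q=X[k]; A=np.c_[q[:,:2]-e[:2],np.ones(len(q))]
for _ in range(3):
    s=np.linalg.lstsq(A,q[:,2],rcond=None)[0]; r=abs(A@s-q[:,2])<.0015; A,q=A[r],q[r]
print('disc plane: z at TCP',s[2].round(4),'slopes',s[:2].round(3),len(q))
o=outer(q[:,:2],e[:2],.05,.075); cc=circ(o); print('disc',cc,len(o),'rel TCP',(cc[:2]-e[:2]).round(4))
plan([.5611+e[0]-cc[0],-.0068+e[1]-cc[1],e[2]],79,10)
E
python3 m4.py w16
```

```text
t 27.45 eef [0.5136 0.2148 0.1252] q [ 9.630e-02  9.954e-01  2.000e-04 -0.000e+00] cam [0.447 0.227 0.273] F [-0.6 -0.5 -1.8]
0.027475370292396797 40.158700346946716
disc plane: z at TCP 0.13 slopes [ 0.003 -0.001] 41634
disc [0.5097 0.215  0.0598] 58 rel TCP [-0.0039  0.0002]
total tool-shift units [-3.75 -8.29 -0.03] rotvec units [-0.01 -0.01 -0.01]
[-0.37 -0.83 -0.  ] [-0.001 -0.001 -0.001]
[-0.37 -0.83 -0.  ] [-0.001 -0.001 -0.001]
[-0.37 -0.83 -0.  ] [-0.001 -0.001 -0.001]
[-0.37 -0.83 -0.  ] [-0.001 -0.001 -0.001]
[-0.37 -0.83 -0.  ] [-0.001 -0.001 -0.001]
[-0.37 -0.83 -0.  ] [-0.001 -0.001 -0.001]
[-0.37 -0.83 -0.  ] [-0.001 -0.001 -0.001]
[-0.37 -0.83 -0.  ] [-0.001 -0.001 -0.001]
[-0.37 -0.83 -0.  ] [-0.001 -0.001 -0.001]
[-0.37 -0.83 -0.  ] [-0.001 -0.001 -0.001]
```

The cap is held flat. Moving over the tub.

Call:
{"api": "drive_tool", "payload": {
  "plan": [-0.36,-0.83,0,0,0,0,-0.36,-0.83,0,0,0,0,-0.36,-0.83,0,0,0,0,-0.36,-0.83,0,0,0,0,-0.36,-0.83,0,0,0,0,-0.36,-0.83,0,0,0,0,-0.36,-0.83,0,0,0,0,-0.36,-0.83,0,0,0,0,-0.36,-0.83,0,0,0,0,-0.36,-0.83,0,0,0,0,0,0,0,0,0,0,0,0,0,0,0,0]
}}

```text
t: 28.7
eef_pos: [0.5611, -0.0067, 0.1238]
tool_rot: [0.097, 0.995, -0.0, -0.002]
contact_force: [-1.0, 0.8, -2.5]
finger_gap: 0.0272
grip_force: 40.2
```

```bash
cat > m5.py <<'E'
from h import *
import sys
from scipy.optimize import least_squares
def fixc(o,r,g):
    return least_squares(lambda s:np.hypot(o[:,0]-s[0],o[:,1]-s[1])-r,g,loss='soft_l1',f_scale=.0007)
im,P,st,c,T=wshot(sys.argv[1]); print(st['finger_gap'],st['grip_force'])
e=np.array(st['eef_pos']); X=P.reshape(-1,3)
zc=float(sys.argv[2]) if len(sys.argv)>2 else e[2]+.0048
k=(abs(X[:,2]-zc)<.003)&(np.hypot(*(X[:,:2]-e[:2]).T)<.08); q=X[k]
A=np.c_[q[:,:2]-e[:2],np.ones(len(q))]; s=np.linalg.lstsq(A,q[:,2],rcond=None)[0]; print('plane',s.round(4),len(q))
g=e[:2]-[.001,.001]
a=np.arctan2(q[:,1]-g[1],q[:,0]-g[0]); o=outer(q[:,:2],g,.05,.07)
o=o[np.hypot(*(o-g).T)>.058]; f=fixc(o,.0627,g); print('disc',f.x.round(4),len(o),'res',np.abs(f.fun).mean().round(4),'rel',(f.x-e[:2]).round(4))
d=np.array([.5611,-.0068])-f.x; print('need',d.round(4))
plan([e[0]+d[0],e[1]+d[1],.0802],79,1)
E
python3 m5.py w17
```

```text
t 28.7 eef [ 0.5611 -0.0067  0.1238] q [ 9.730e-02  9.953e-01 -3.000e-04 -1.600e-03] cam [0.495 0.006 0.272] F [-1.   0.8 -2.5]
0.02718565806702169 40.15782415866852
plane [ 0.0002 -0.0016  0.1286] 47424
disc [ 0.5609 -0.0073] 44 res 0.0002 rel [-0.0001 -0.0006]
need [0.0002 0.0005]
total tool-shift units [-0.01 -0.03  1.75] rotvec units [-0.   -0.03 -0.01]
[-0.01 -0.03  1.75] [-0.002 -0.026 -0.007]
```

Call:
{"api": "drive_tool", "payload": {
  "plan": [0,0.02,0.3,0,0,0,0,0,0.4,0,0,0,0,0,0.3,0,0,0,0,0,0.25,0,0,0,0,0,0.2,0,0,0,0,0,0.1,0,0,0,0,0,0,0,0,0,0,0,0,0,0,0]
}}

```text
t: 29.55
eef_pos: [0.5628, -0.0059, 0.0869]
tool_rot: [0.096, 0.995, 0.0, 0.0]
contact_force: [-0.5, -0.1, -2.3]
finger_gap: 0.0275
grip_force: 40.2
```

```bash
python3 m5.py w18
```

```text
t 29.55 eef [ 0.5628 -0.0059  0.0869] q [9.650e-02 9.953e-01 0.000e+00 3.000e-04] cam [0.497 0.006 0.235] F [-0.5 -0.1 -2.3]
0.02745545060304225 40.16102850437164
plane [ 0.0041 -0.0011  0.0917] 47477
disc [ 0.5627 -0.0065] 44 res 0.0002 rel [-0.0001 -0.0006]
need [-0.0016 -0.0003]
total tool-shift units [ 0.07 -0.02  0.27] rotvec units [ 0.    0.01 -0.01]
[ 0.07 -0.02  0.27] [ 0.002  0.006 -0.011]
```

Call:
{"api": "drive_tool", "payload": {
  "plan": [0.06,-0.01,0.08,0,0,0,0,0,0.08,0,0,0,0,0,0.06,0,0,0,0,0,0,0,0,0,0,0,0,0,0,0]
}}

```text
t: 30.1
eef_pos: [0.561, -0.0058, 0.0815]
tool_rot: [0.096, 0.995, 0.0, -0.0]
contact_force: [-2.3, -0.1, 2.4]
finger_gap: 0.0275
grip_force: 41.1
```

```bash
python3 m5.py w19
```

```text
t 30.1 eef [ 0.561  -0.0058  0.0815] q [ 9.640e-02  9.953e-01  1.000e-04 -2.000e-04] cam [0.495 0.007 0.23 ] F [-2.3 -0.1  2.4]
0.02748585530333234 41.052035093307495
plane [ 0.0042 -0.0013  0.0864] 47457
disc [ 0.5608 -0.0064] 44 res 0.0002 rel [-0.0002 -0.0006]
need [ 0.0003 -0.0004]
total tool-shift units [-0.01 -0.01  0.05] rotvec units [ 0.   -0.   -0.01]
[-0.01 -0.01  0.05] [ 0.002 -0.003 -0.01 ]
```

Call:
{"api": "drive_tool", "payload": {
  "plan": [0,0,0.04,0,0,0,0,0,0,0,0,0]
}}

```text
t: 30.35
eef_pos: [0.561, -0.0058, 0.0815]
tool_rot: [0.097, 0.995, 0.0, -0.0]
contact_force: [-4.2, 0.4, 9.9]
finger_gap: 0.027
grip_force: 42.4
```

Call:
{"api": "drive_tool", "payload": {
  "plan": [0,0,0,0,0,0,0,0,0,0,0,0,0,0,0,0,0,0,0,0,0,0,0,0,0,0,0,0,0,0,0,0,0,0,0,0,0,0,0,0,0,0,0,0,0,0,0,0],
  "jaw": 1
}}

```text
t: 31.15
eef_pos: [0.5611, -0.0058, 0.0802]
tool_rot: [0.096, 0.995, -0.0, 0.0]
contact_force: [0.5, 0.4, 0.3]
finger_gap: 0.0857
grip_force: 0.0
```

Call:
{"api": "drive_tool", "payload": {
  "plan": [0,0,-0.4,0,0,0,0,0,-0.8,0,0,0,0,0,-0.8,0,0,0,0,0,-0.8,0,0,0,0,0,-0.8,0,0,0,0,0,-0.8,0,0,0,0,0,0,0,0,0,0,0,0,0,0,0,0,0,0,0,0,0]
}}

```text
t: 32.05
eef_pos: [0.5602, -0.0057, 0.1893]
tool_rot: [0.096, 0.995, -0.0, -0.001]
contact_force: [-0.3, -0.1, 0.8]
finger_gap: 0.0854
grip_force: 0.0
```

```bash
python3 m5.py w20 .0863; python3 - <<'E'
from h import *
X=np.load('w20.npz')['P'].reshape(-1,3); X=X[~np.isnan(X[:,0])]
k=(X[:,2]>.112)&(X[:,2]<.135)&(np.hypot(X[:,0]-.561,X[:,1]+.0068)<.045); r=X[k]
print('tabs',len(r),r.max(0),cv2.minAreaRect((r[:,:2]*1000).astype(np.float32)))
k=(abs(X[:,2]-.0863)<.006)&(np.hypot(X[:,0]-.561,X[:,1]+.0068)<.07); q=X[k]; o=outer(q[:,:2],np.array([.561,-.0068]),.05,.07); print('disc free fit',circ(o),len(o))
im,d=eyes.capture('scene'); c,T=pose('scene'); Y=cloud(c,T,d).reshape(-1,3)
h=Y[(np.hypot(Y[:,0]-.4715,Y[:,1]+.2466)<.04)&(Y[:,2]>.09)]; print('rod',len(h),h.mean(0).round(3),h[:,2].max())
a=cv2.resize(np.load('w20.npz')['im'],(400,300)); b=cv2.resize(im[90:315,170:470],(400,300),interpolation=cv2.INTER_CUBIC)
cv2.imwrite('pics/v20.png',np.hstack([a,b])[...,::-1])
E
```

```text
t 32.05 eef [ 0.5602 -0.0057  0.1893] q [ 9.640e-02  9.953e-01 -1.000e-04 -9.000e-04] cam [0.494 0.007 0.338] F [-0.3 -0.1  0.8]
0.08536023744987432 0.0
plane [ 0.     -0.0005  0.0863] 24113
disc [ 0.5609 -0.0065] 72 res 0.0002 rel [ 0.0007 -0.0008]
need [ 0.0002 -0.0003]
total tool-shift units [-0.03 -0.    4.35] rotvec units [-0.01 -0.02 -0.01]
[-0.03 -0.    4.35] [-0.006 -0.019 -0.01 ]
tabs 1012 [0.57700955 0.0215265  0.12638718] ((560.6385498046875, -6.395475387573242), (53.25857925415039, 24.04392433166504), 78.82300567626953)
disc free fit [ 0.5607 -0.0065  0.063 ] 72
rod 314 [ 0.474 -0.239  0.15 ] 0.1878909209929326
```

View pics/v20.png

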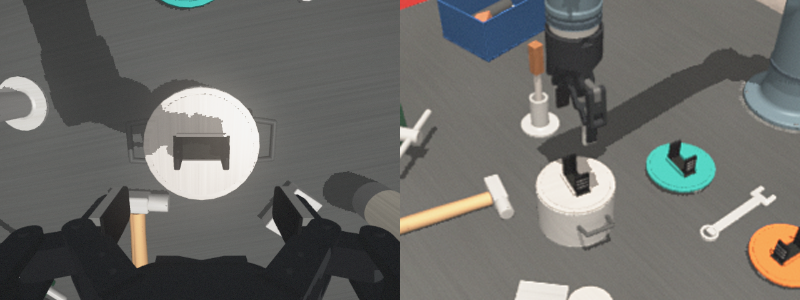

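The cap sits flat and centred on the tub at (575,185) in the right view. Its tabs are fully out: I measured 53 mm across, against 53.3 mm before the pinch. The rod stands in its holder at (538,80), and the gripper is clear of everything.

```bash
python3 -c "
from workcell import ctrl; print(ctrl.job_done())"
```

```text
the job is handed in; nothing more can be done
None
```

The job is handed in: I stirred the beads through two and a half anticlockwise turns, stood the rod back upright in its holder, and fitted the cap flat and centred on the tub with both tabs out; two beads are hidden under the lip, so I couldn't see all seven afterwards.

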